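Find the marked tip box and dispatch it

TASK

One of the two closed pipette tip boxes has a round mark under its base. With the fingertips only, first tip both boxes over onto their backs so that their bases face you and can be compared; then push the marked box, still lying with its base toward you, to the dispatch line: flat against the fence and along it up to the end stop. Leave the other box lying where it fell, lift nothing, and do not disturb the things standing about.

Things in the scene. Friction and masses are not known exactly. Their poses are not given: they have to be found in the camera images.
- box_a: one of two closed, look-alike pipette tip boxes (blue base, white lid that does not open), 0.19-0.26 kg, 78 mm deep (x) by 118 wide (y) by 82 high (z). Origin: centre of the underside; x from the clasp side to the hinge side (away from the robot at the start), z up through the lid. On its back: footprint 82 (along its z, now pointing away) by 118, 78 high, origin 39 mm up, x down.
- box_b: the other tip box, same sizes and axes. Rubber feet grip the worktop (friction 0.8-1.2; sides 0.5-0.7): pushed above 60 mm height on its front it tips over its rear lower edge, pushed low it slides. Past about 45 degrees it falls onto its back by itself; the finger must rise with the front face as it swings up and over, or it slips down it.
- mark (a point): centre of the round mark, a white disc 52 mm across with two rings, flush in the middle of the underside of one of the two boxes and hidden while it stands: this point coincides with the origin of the box that bears it. The other underside is plain but for its four feet.
- line: fixed dispatch line: a 420 mm aluminium fence, 24 mm high, across the far side, with an end stop (62 mm long toward the robot, rubber-faced) at its left end. Origin: on the worktop in the corner of the fence's front face and the stop's face; x away from the robot, y left, fence along -y. A lying box seated in the corner has its origin at x = -82 mm, y = -59 mm, its z along the line's x.
- drop_bottle: small amber dropper bottle, 30 mm across, 78 mm high; bystander. Origin: centre of its underside.
- sample_cup: small snap-lid sample cup, 35x43 mm, 24 mm high; bystander. Origin: centre of its underside.
- tube_blue: capped centrifuge tube with blue contents, 36 mm across, 118 mm high; bystander. Origin: centre of its underside.
- pen: pen lying on the worktop, 145 mm long, 9 mm high; bystander. Origin: centre of its underside.
- sample_cup_2: small snap-lid sample cup, 35x43 mm, 24 mm high; bystander. Origin: centre of its underside.
- vial: small open glass vial, standing, 16 mm across, 46 mm high; bystander. Origin: centre of its underside.

How it is judged:
On the way, in this order (a step that is already met when the one before it is completed fails the run):
1. one of the boxes lies on its back (((angle between box_a's own z axis and vertical between 1.42 and 1.72 rad and angle between box_a's own x axis and vertical above 2.95 rad) or (angle between box_b's own z axis and vertical between 1.42 and 1.72 rad and angle between box_b's own x axis and vertical above 2.95 rad))), for 0.2 s.
2. both boxes lie on their backs (angle between box_a's own z axis and vertical between 1.42 and 1.72 rad and angle between each of box_a, box_b's own x axis and vertical above 2.95 rad and angle between box_b's own z axis and vertical between 1.42 and 1.72 rad), for 0.3 s.
3. the marked box lies on its back against the fence and the end stop of the dispatch line (angle between box_a's own z axis and vertical between 1.42 and 1.72 rad and angle between box_a's own x axis and vertical above 2.95 rad and x of box_a in the frame of line between -0.088 and -0.07 m and y of box_a in the frame of line between -0.065 and -0.048 m and angle between the z axis of box_a and the x axis of line, either way round below 0.12 rad), for 0.2 s.
At the end, for the whole second after the job is handed in: The marked box lies on its back at the dispatch line, base toward the robot, within 6 mm of the fence and of the end stop and square to the fence within 7 degrees; the other box lies on its back, its origin within 130 mm of where it stood (tipping alone moves it about 55 mm); both are at rest (all of step 3 and linear speed of each of box_a, box_b below 0.01 m/s and angular speed of each of box_a, box_b below 0.1 rad/s and angle between box_b's own z axis and vertical between 1.42 and 1.72 rad and angle between box_b's own x axis and vertical above 2.95 rad and distance of box_b from where it was at the start of the episode below 0.13 m); the robot touches nothing.
It fails at once if a box is lifted or carried: its underside's centre rises over 60 mm (tipping alone gives 39), or over 30 mm while it is upright (height (world z) of any of box_a, box_b above 0.06 m or (angle between box_a's own z axis and vertical below 0.3 rad and height (world z) of box_a above 0.03 m) or (angle between box_b's own z axis and vertical below 0.3 rad and height (world z) of box_b above 0.03 m)).
It fails at once if a bystander is moved by more than 20 mm or knocked over (distance of any of drop_bottle, sample_cup, sample_cup_2, tube_blue, vial, pen from where it was at the start of the episode above 0.02 m).
It also fails if it takes over 67 s, if anything falls off the work surface, if the arm or the gripper's body presses on something with over 40 N, if the wrist force passes 120 N, or if a joint passes its speed limit or range.

ROBOT

A 6-joint arm with a two-finger parallel gripper is mounted at the origin on a cart in front of the work surface, level with it; the furniture and walls round the work are solid. World frame = base frame: x ahead of the robot, y to its left, z up, the work surface at z = 0. Lengths are in m, angles in rad, forces in N, time in s.
With the tool pointing down it reaches from about 0.3 to 0.875 m from the base axis. Payload 4.2 kg.
Tool frame: the origin (TCP) lies midway between the tips of the shut fingers; the grasp point (between the pads) lies 19 mm behind it; z points along the fingers, y is the line along which they close (so a half turn about z gives the same grasp; the last joint's range is limited). The gripper opens to 85 mm and grips with 20 to 120 N. Pads are 22 mm wide; open, the fingers measure 114 mm over their backs; the gripper's body (76 mm by 85 mm) begins 54 mm behind the grasp point. The pads swing forward as they close: fully open they stand 13 mm farther back than shut.
Start: joints at [1.2, 0.32, 1.565, -0, 1.257, -0.02], TCP at [0.198, 0.54, 0.209] pointing down, gripper open.
Joint ranges: [-3.11, 3.11], [-0.84, 2.01], [0.21, 2.61], [-1.34, 4.49], [0.05, 2.63], [-2.56, 2.56]. Speed limits (rad/s): [2.57, 2.57, 3.14, 3.14, 3.14, 3.14].

INTERFACE

Orientations are given as a rotation vector (axis times angle).
In Python, from station import state, camera, sign_off gives the robot as it stands. The module is installed in compiled form; this text tells all that it offers.
- The arm moves only by the tool send_rows, never from a script. Its argument "moves" is a list of rows, each an object of numbers: "tx", "ty", "tz": the shift along the tool's x, y, z in m; "turn": the turn about the tool's z in degrees. A call has exactly 5 rows; each row is the pose to reach, as a shift and turn from the pose commanded when the call began, along the tool's axes at that moment; what a row does not reach only later rows make up. A row lasts 1/12 s, in which the tool goes at most 41.7 mm and 7.16 degrees, less where a joint would pass 70% of its speed; a pose out of reach is approached as far as the arm can. A call with a gripper value outside its range is refused whole. "hand" is the finger opening in m, from 0 to 0.0854, set as the call begins (left out, the last holds). The fingers move at their own pace and stop on an object; "newtons" is the grip in N (left out, the last holds). Time passes only in rows, so rows that repeat a pose let the fingers close, or fill a call up. It gives the time, the measured TCP pose, the force, the opening and the grip force at its end, in the units of the state.
- state(): the state, without advancing time (a new reading comes with each control period).
- camera(name): name is "scene" or "side" or "wrist"; returns a dict with "frame" (384x512x3 uint8, red, green, blue), "intrinsics" (3x3 intrinsics, pixels), "R" (3x3) and "t" (3): a world point X has camera coordinates R X + t. Camera axes: x right, y down, z forward; pixel columns grow to the right and rows downward; lengths in m; the calibration is good to about 2 mm. A picture is of the moment at which its call begins. There is no depth.
- sign_off(): hands the job in; it is judged then, once.
The state is a dict: "time_s": time; "qpos": joint angles; "qd": joint speeds; "joint_efforts": joint torques, N m; "eef_pos": TCP position; "ee_rot": TCP orientation; "wrist_force": force on the tool from outside, world axes, zero at the start; "torque": the same for the moment, N m; "width": opening from 0.0 (shut) to 1.0 (fully open); "grasp_force": force on a finger pad.
Only numpy, scipy, OpenCV 4.12 (cv2) and the standard library are available. Lean on these libraries where they do the work, as an engineer would, in place of code of your own. Each camera call takes 0.05 s, during which the arm holds its last target. There are 200 camera calls.

## Working session

There is one attempt and no reset: what is moved stays moved. The work goes in short steps, Python scripts to look and compute and a tool call to move; the robot and the scene stay as the last step left them, time stands still between calls to the robot, and variables do not carry over. Pictures are saved under pics/ and viewed, at most 10 in all, crops included, and the job is handed in when it is done.

Besides the shell and the picture viewer there is one more tool, called after "Emit:" as name([rows], argument=value, ...), one row to a line, values as JSON. send_rows: Moves the arm, as the interface text tells. Its arguments: {"type":"object","properties":{"moves":{"type":"array"},"hand":{"type":"number"},"newtons":{"type":"number"}},"required":["moves"]}

```bash
mkdir -p pics; cat > h.py <<'E'
import numpy as np, cv2
from station import state, camera, sign_off
def snap(n,fn=None):
    c=camera(n)
    if fn: cv2.imwrite('pics/'+fn,c['frame'][:,:,::-1])
    return c
def ray(c,u,v):
    d=np.linalg.inv(c['intrinsics'])@[u,v,1]; return -c['R'].T@c['t'], c['R'].T@d
def onz(c,u,v,z=0):
    o,d=ray(c,u,v); return o+d*(z-o[2])/d[2]
def proj(c,X):
    p=c['intrinsics']@(c['R']@np.array(X)+c['t']); return p[:2]/p[2]
E
python3 - <<'E'
from h import *
ims=[]
for n in ['scene','side']:
    c=snap(n,n+'0.png'); ims.append(c['frame']); o,_=ray(c,0,0); print(n,o.round(3),c['R'][2].round(3),c['intrinsics'][0,0])
print(state())
E
```

```text
scene [ 0.105 -0.899  0.488] [ 0.448  0.767 -0.459] 452.49191577040324
side [0.229 0.516 0.718] [ 0.29  -0.674 -0.679] 473.7504777029983
{'time_s': 0.1, 'qpos': array([ 1.19997961e+00,  3.20256768e-01,  1.56552584e+00,  1.71611451e-05,
        1.25740687e+00, -2.00112528e-02]), 'qd': array([-0.00062022, -0.00312858, -0.00395925, -0.00049566,  0.00187629,
       -0.00016919]), 'joint_efforts': array([-1.56264574e-03, -4.16418028e+01, -2.34700835e+01, -1.70925969e-04,
        5.07613600e-03, -1.74446518e-05]), 'eef_pos': array([0.19743931, 0.53956346, 0.20826193]), 'ee_rot': array([-5.48173825e-01, -3.09306566e+00,  2.45531062e-03]), 'wrist_force': array([ 0.49098584,  0.39156233, -0.52984137]), 'torque': array([ 0.01346104, -0.02099732, -0.02071445]), 'grasp_force': 0.0, 'width': 0.994473339538342}
```

View pics/scene0.png

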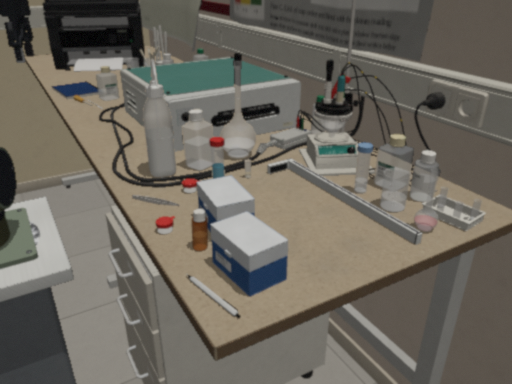

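View pics/side0.png

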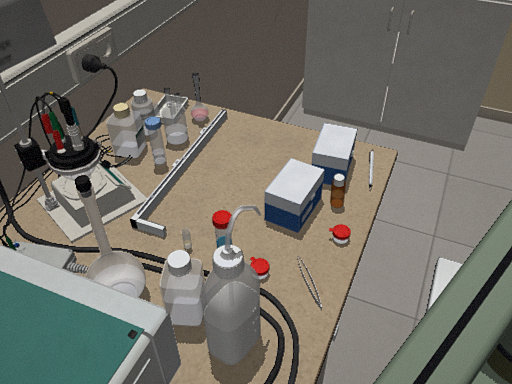

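The scene view shows box near (248,250) and box far (225,205), the fence from (275,165) to (412,232), the bottle (200,230), cups (165,225)/(190,185), and the red-capped tube (217,155). The side view shows the boxes at (294,195) and (335,150). I'll enlarge these for corner picking.

```bash
python3 - <<'E'
import cv2
a=cv2.imread('pics/scene0.png')[130:320,130:330]; cv2.imwrite('pics/s1.png',cv2.resize(a,(800*200//267,570),interpolation=cv2.INTER_CUBIC)) # x3
b=cv2.imread('pics/side0.png')[90:260,125:385]; cv2.imwrite('pics/d1.png',cv2.resize(b,(780,510),interpolation=cv2.INTER_CUBIC)) # x3
E
```

```text
(no output)
```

View pics/s1.png

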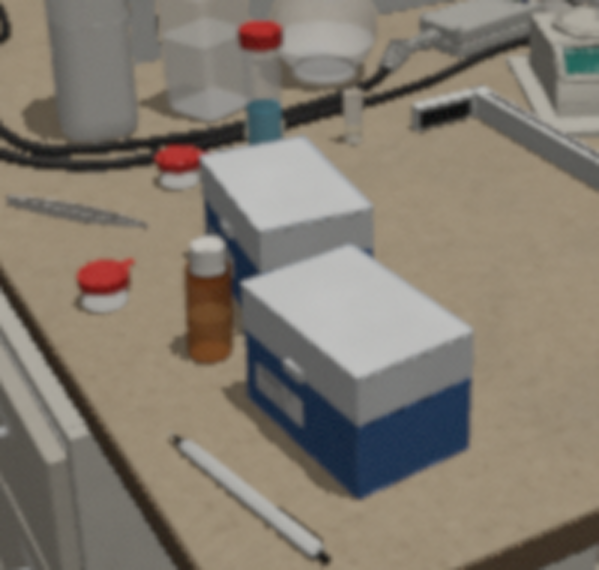

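View pics/d1.png

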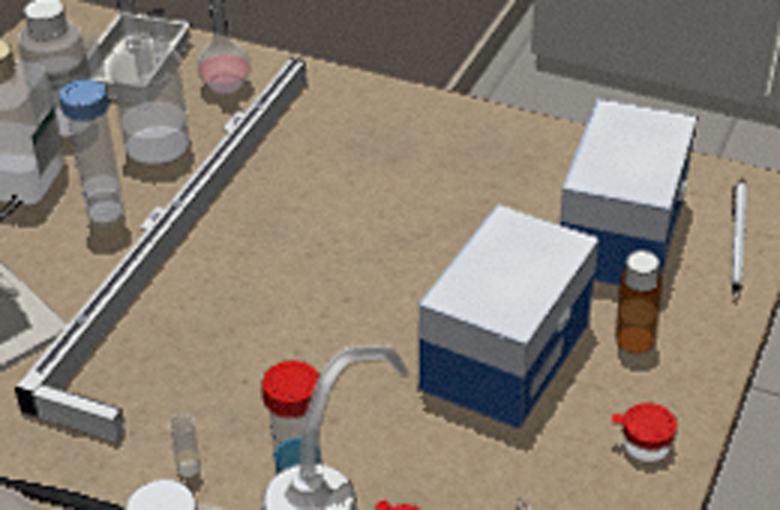

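The crops show the top corners of both boxes, with clasps facing the robot side. The bottle stands in front of the left box, close to the gap between the boxes, and the pen lies in front of the right box. The stop and fence corner is near side (75,385) in the crop.

```bash
cat >> h.py <<'E'
S=lambda p:(p[0]/2.995+130,p[1]/3+130)
D=lambda p:(p[0]/3+125,p[1]/3+90)
E
python3 - <<'E'
from h import *
c=camera('scene'); d=camera('side')
def show(n,cam,f,pts,z):
    P=np.array([onz(cam,*f(p),z) for p in pts]); print(n,P[:,:2].round(3).tolist(),'ctr',P.mean(0)[:2].round(3))
    if len(P)==4:
        print('  sides',[np.linalg.norm(P[i]-P[(i+1)%4]).round(3) for i in range(4)],'ang of 0->1',np.degrees(np.arctan2(*(P[1]-P[0])[1::-1])).round(1),'3->2',np.degrees(np.arctan2(*(P[2]-P[3])[1::-1])).round(1))
show('R scene',c,S,[(242,285),(350,247),(471,328),(360,378)],.082)
show('L scene',c,S,[(203,155),(310,140),(372,210),(262,233)],.082)
show('R side',d,D,[(660,206),(563,190),(599,100),(695,117)],.082)
show('L side',d,D,[(526,343),(421,303),(500,207),(598,238)],.082)
show('pen sc',c,S,[(178,442),(322,557)],.005)
show('pen si',d,D,[(740,182),(736,297)],.005)
show('bottle top sc',c,S,[(208,245)],.078)
show('bottle top si',d,D,[(643,262)],.078)
show('cup1 si',d,D,[(650,425)],.024); show('cup1 sc',c,S,[(104,275)],.024)
show('cup2 sc',c,S,[(178,157)],.024)
show('tube top sc',c,S,[(261,33)],.118);show('tube si',d,D,[(291,378)],.118)
show('vial top si',d,D,[(183,425)],.046);show('vial sc',c,S,[(352,95)],.046)
show('fence top rear/outer si',d,D,[(20,388),(120,412),(300,62)],.024)
show('fence front bottom si',d,D,[(85,372),(190,232),(305,78)],0.)
show('stop sc top',c,S,[(415,102),(485,90)],.024)
show('stop sc bot',c,S,[(418,128),(478,113)],.0)
show('fence scene full px bottom',c,lambda p:p,[(300,182),(412,237)],0)
for n,C in(('scene',c),('side',d)):
    g=C['frame']
    cv2.imwrite(f'pics/f_{n}.png',cv2.resize((g[150:245,260:420] if n=='scene' else g[105:245,125:230])[:,:,::-1],None,fx=4,fy=4,interpolation=cv2.INTER_CUBIC))
a=cv2.imread('pics/f_scene.png');b=cv2.imread('pics/f_side.png')
b=cv2.resize(b,None,fx=.9,fy=.9)
# combine
W=np.zeros((a.shape[0],800,3),np.uint8)
print(a.shape,b.shape)
E
```

```text
R scene [[0.372, -0.279], [0.448, -0.271], [0.461, -0.383], [0.386, -0.393]] ctr [ 0.417 -0.331]
  sides [np.float64(0.076), np.float64(0.113), np.float64(0.076), np.float64(0.116)] ang of 0->1 5.7 3->2 7.9
L scene [[0.422, -0.108], [0.497, -0.123], [0.483, -0.236], [0.409, -0.228]] ctr [ 0.453 -0.174]
  sides [np.float64(0.077), np.float64(0.114), np.float64(0.074), np.float64(0.121)] ang of 0->1 -11.6 3->2 -6.1
R side [[0.379, -0.272], [0.448, -0.262], [0.458, -0.379], [0.384, -0.387]] ctr [ 0.417 -0.325]
  sides [np.float64(0.07), np.float64(0.118), np.float64(0.075), np.float64(0.115)] ang of 0->1 8.2 3->2 5.7
L side [[0.419, -0.104], [0.495, -0.112], [0.482, -0.226], [0.408, -0.221]] ctr [ 0.451 -0.166]
  sides [np.float64(0.076), np.float64(0.114), np.float64(0.074), np.float64(0.117)] ang of 0->1 -6.0 3->2 -3.8
pen sc [[0.318, -0.3], [0.345, -0.425]] ctr [ 0.332 -0.362]
pen si [[0.346, -0.423], [0.316, -0.286]] ctr [ 0.331 -0.354]
bottle top sc [[0.377, -0.219]] ctr [ 0.377 -0.219]
bottle top si [[0.373, -0.214]] ctr [ 0.373 -0.214]
cup1 si [[0.335, -0.121]] ctr [ 0.335 -0.121]
cup1 sc [[0.336, -0.132]] ctr [ 0.336 -0.132]
cup2 sc [[0.449, 0.012]] ctr [0.449 0.012]
tube top sc [[0.519, -0.001]] ctr [ 0.519 -0.001]
tube si [[0.524, 0.012]] ctr [0.524 0.012]
vial top si [[0.604, 0.016]] ctr [0.604 0.016]
vial sc [[0.602, 0.006]] ctr [0.602 0.006]
fence top rear/outer si [[0.734, 0.014], [0.66, 0.006], [0.738, -0.413]] ctr [ 0.711 -0.131]
fence front bottom si [[0.718, -0.035], [0.727, -0.197], [0.74, -0.423]] ctr [ 0.728 -0.218]
stop sc top [[0.666, 0.011], [0.733, 0.002]] ctr [0.7   0.006]
stop sc bot [[0.668, 0.008], [0.731, 0.009]] ctr [0.7   0.009]
fence scene full px bottom [[0.705, -0.077], [0.753, -0.396]] ctr [ 0.729 -0.236]
(380, 640, 3) (504, 378, 3)
```

View pics/f_scene.png

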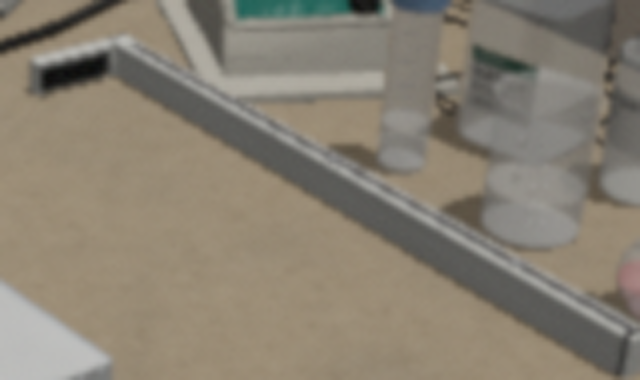

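View pics/f_side.png

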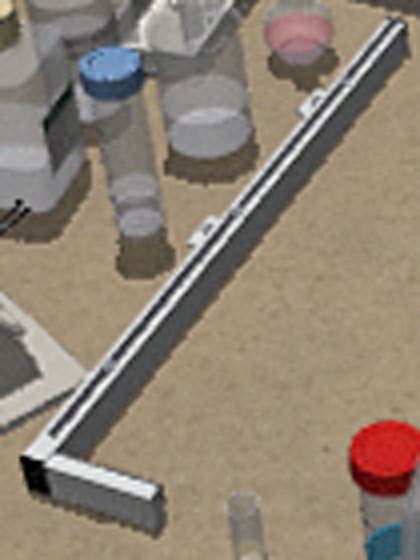

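The fence front and stop corner show clearly in both views (scene crop corner about (112,70), right end (630,375)). I'll refine the line and work out the first move for the left box.

```bash
cat >> h.py <<'E'
def rel(target,yaw_x,verbose=True):
    """shift in current tool axes to world target; turn to bring tool x to heading yaw_x (deg)"""
    from scipy.spatial.transform import Rotation as Ro
    s=state(); R=Ro.from_rotvec(s['ee_rot']).as_matrix()
    h=np.degrees(np.arctan2(R[1,0],R[0,0])); t=-((yaw_x-h+180)%360-180)
    print('at',s['time_s'],s['eef_pos'].round(4),'head',h.round(1),'F',s['wrist_force'].round(1))
    for T in target: print(T,'->',(R.T@(np.array(T)-s['eef_pos'])).round(4),'turn',round(t,1))
E
python3 - <<'E'
from h import *
c=camera('scene'); d=camera('side')
fs=lambda p:((p[0]+.5)/4-.5+260,(p[1]+.5)/4-.5+150); fd=lambda p:((p[0]+.5)/3.6/1.0*1.0-.5+125,(p[1]+.5)/4-.5+105)
fd=lambda p:((p[0]+.5)/4-.5+125,(p[1]+.5)/4-.5+105)
for n,C,f,P,z in [('sc front bot',c,fs,[(115,70),(370,222),(622,376)],0),('sc front top',c,fs,[(113,48),(370,196),(622,345)],.024),('sc stop bot',c,fs,[(38,94),(108,74)],0),
 ('sd front bot',d,fd,[(90,465),(250,258),(408,50)],0),('sd front top',d,fd,[(70,455),(405,28)],.024),('sd stop outer bot',d,fd,[(48,492),(160,532)],0)]:
    print(n,[onz(C,*f(p),z)[:2].round(3).tolist() for p in P])
print('wash',onz(c,163,176)[:2],onz(d,232,352)[:2], 'h?')
rel([(0.36,0.1,.2),(.358,-.160,.2),(.358,-.160,.066)],173.7)
E
```

```text
sc front bot [[0.73, 0.013], [0.737, -0.234], [0.74, -0.416]]
sc front top [[0.718, -0.001], [0.726, -0.244], [0.729, -0.421]]
sc stop bot [[0.666, 0.006], [0.723, 0.01]]
sd front bot [[0.719, -0.012], [0.726, -0.19], [0.737, -0.419]]
sd front top [[0.716, 0.003], [0.733, -0.409]]
sd stop outer bot [[0.728, 0.012], [0.661, 0.013]]
wash [0.42283328 0.12716962] [0.4281652  0.18127777] h?
at 0.3 [0.1975 0.5398 0.2088] head 159.9 F [-1.1  0.2 -0.4]
(0.36, 0.1, 0.2) -> [-0.3037 -0.3572  0.0089] turn -13.8
(0.358, -0.16, 0.2) -> [-0.3912 -0.6021  0.0091] turn -13.8
(0.358, -0.16, 0.066) -> [-0.3912 -0.602   0.1431] turn -13.8
```

Emit:
send_rows([
  {"tx":-0.0225,"ty":-0.0345},
  {"tx":-0.045,"ty":-0.069},
  {"tx":-0.0675,"ty":-0.1035},
  {"tx":-0.09,"ty":-0.138},
  {"tx":-0.1125,"ty":-0.1725},
], hand=0)

```text
invalid input at $.moves[0]: expected keys tx, ty, tz, turn
```

Emit:
send_rows([
  {"tx":-0.0225,"ty":-0.0345},
  {"tx":-0.045,"ty":-0.069},
  {"tx":-0.0675,"ty":-0.1035},
  {"tx":-0.09,"ty":-0.138},
  {"tx":-0.1125,"ty":-0.1725},
])

```text
invalid input at $.moves[0]: expected keys tx, ty, tz, turn
```

Emit:
send_rows([
  {"tx":-0.0225,"ty":-0.0345},
  {"tx":-0.045,"ty":-0.069},
  {"tx":-0.0675,"ty":-0.1035},
  {"tx":-0.09,"ty":-0.138},
  {"tx":-0.1125,"ty":-0.1725},
])

```text
invalid input at $.moves[0]: expected keys tx, ty, tz, turn
```

Emit:
send_rows([
  {"tx":-0.018,"ty":-0.028,"turn":-5},
  {"tx":-0.036,"ty":-0.056,"turn":-10},
  {"tx":-0.0537,"ty":-0.0845,"turn":-13.8},
  {"tx":-0.0537,"ty":-0.0845,"turn":-13.8},
  {"tx":-0.0537,"ty":-0.0845,"turn":-13.8},
])

```text
invalid input at $.moves[0]: expected keys tx, ty, tz, turn
```

```bash
python3 - <<'E'
from h import *
rel([(.358,-.160,.2),(.358,-.160,.066),(.402,-.165,.066)],173.7)
c=camera('wrist');cv2.imwrite('pics/w1.png',c['frame'][:,:,::-1])
print([proj(c,p).round() for p in [(.413,-.166,.066),(.373,-.217,.078)]])
E
```

```text
at 0.3 [0.1975 0.5398 0.2088] head 159.9 F [-1.1  0.2 -0.4]
(0.358, -0.16, 0.2) -> [-0.3912 -0.6021  0.0091] turn -13.8
(0.358, -0.16, 0.066) -> [-0.3912 -0.602   0.1431] turn -13.8
(0.402, -0.165, 0.066) -> [-0.4342 -0.5916  0.1431] turn -13.8
[array([-120.,  450.]), array([-176.,  450.])]
```

View pics/w1.png

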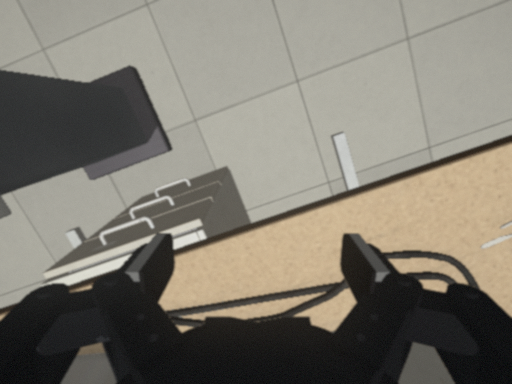

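The moves were refused because every row needs all four keys, so the wrist view only shows the start pose: floor, worktop edge and fingers. I'm resending with full rows.

Emit:
send_rows([
  {"tx":-0.0225,"ty":-0.0345,"tz":0,"turn":0},
  {"tx":-0.045,"ty":-0.069,"tz":0,"turn":0},
  {"tx":-0.0675,"ty":-0.1035,"tz":0,"turn":0},
  {"tx":-0.09,"ty":-0.138,"tz":0,"turn":0},
  {"tx":-0.1125,"ty":-0.1725,"tz":0,"turn":0},
], hand=0)

```text
time_s: 0.77
eef_pos: [0.2439, 0.3375, 0.2089]
ee_rot: [0.547, 3.093, 0.0]
wrist_force: [0.3, -0.0, 0.2]
width: 0.294
grasp_force: 0.0
```

Emit:
send_rows([
  {"tx":-0.0225,"ty":-0.0345,"tz":0,"turn":0},
  {"tx":-0.045,"ty":-0.069,"tz":0,"turn":0},
  {"tx":-0.0675,"ty":-0.1035,"tz":0,"turn":0},
  {"tx":-0.09,"ty":-0.138,"tz":0,"turn":0},
  {"tx":-0.1125,"ty":-0.1725,"tz":0,"turn":0},
])

```text
time_s: 1.18
eef_pos: [0.2902, 0.1369, 0.2093]
ee_rot: [0.546, 3.092, 0.001]
wrist_force: [2.0, -0.7, -0.8]
width: 0.001
grasp_force: 0.0
```

Emit:
send_rows([
  {"tx":-0.0225,"ty":-0.0345,"tz":0,"turn":0},
  {"tx":-0.045,"ty":-0.069,"tz":0,"turn":0},
  {"tx":-0.0675,"ty":-0.1035,"tz":0,"turn":0},
  {"tx":-0.09,"ty":-0.138,"tz":0,"turn":0},
  {"tx":-0.1125,"ty":-0.1725,"tz":0,"turn":0},
])

```text
time_s: 1.6
eef_pos: [0.3366, -0.0641, 0.2094]
ee_rot: [0.549, 3.092, 0.0]
wrist_force: [0.6, 0.9, 0.2]
width: 0.001
grasp_force: 0.0
```

Emit:
send_rows([
  {"tx":-0.018,"ty":-0.028,"tz":0,"turn":-5},
  {"tx":-0.036,"ty":-0.056,"tz":0,"turn":-10},
  {"tx":-0.0537,"ty":-0.0845,"tz":0,"turn":-13.8},
  {"tx":-0.0537,"ty":-0.0845,"tz":0,"turn":-13.8},
  {"tx":-0.0537,"ty":-0.0845,"tz":0,"turn":-13.8},
])

```text
time_s: 2.02
eef_pos: [0.3581, -0.1609, 0.2088]
ee_rot: [-0.179, -3.136, -0.001]
wrist_force: [0.4, 0.8, 0.0]
width: -0.002
grasp_force: 0.0
```

```bash
python3 - <<'E'
from h import *
rel([(.358,-.160,.066),(.402,-.165,.066)],173.7)
E
```

```text
at 2.0167 [ 0.3581 -0.1609  0.2088] head 173.5 F [0.4 0.8 0. ]
(0.358, -0.16, 0.066) -> [1.000e-04 8.000e-04 1.428e-01] turn -0.2
(0.402, -0.165, 0.066) -> [-0.0441  0.0008  0.1428] turn -0.2
```

Emit:
send_rows([
  {"tx":0,"ty":0,"tz":0.03,"turn":0},
  {"tx":0,"ty":0,"tz":0.06,"turn":0},
  {"tx":0,"ty":0,"tz":0.09,"turn":0},
  {"tx":0,"ty":0,"tz":0.12,"turn":0},
  {"tx":0,"ty":0,"tz":0.142,"turn":0},
])

```text
time_s: 2.43
eef_pos: [0.3567, -0.1578, 0.0653]
ee_rot: [-0.171, -3.135, -0.002]
wrist_force: [-0.3, 0.6, -0.3]
width: 0.001
grasp_force: 0.0
```

Emit:
send_rows([
  {"tx":-0.012,"ty":0,"tz":0,"turn":0},
  {"tx":-0.024,"ty":0,"tz":0,"turn":0},
  {"tx":-0.034,"ty":0,"tz":0,"turn":0},
  {"tx":-0.038,"ty":0,"tz":0,"turn":0},
  {"tx":-0.04,"ty":0,"tz":0,"turn":0},
])

```text
time_s: 2.85
eef_pos: [0.4004, -0.1646, 0.0684]
ee_rot: [0.171, 3.133, -0.002]
wrist_force: [0.5, 0.4, -0.1]
width: -0.001
grasp_force: 0.0
```

Emit:
send_rows([
  {"tx":-0.001,"ty":0,"tz":0,"turn":0},
  {"tx":-0.002,"ty":0,"tz":0,"turn":0},
  {"tx":-0.003,"ty":0,"tz":0,"turn":0},
  {"tx":-0.004,"ty":0,"tz":0,"turn":0},
  {"tx":-0.005,"ty":0,"tz":0,"turn":0},
])

```text
time_s: 3.27
eef_pos: [0.4026, -0.1647, 0.0671]
ee_rot: [-0.173, -3.137, -0.0]
wrist_force: [-0.2, -0.3, 0.3]
width: 0.0
grasp_force: 0.0
```

Emit:
send_rows([
  {"tx":-0.001,"ty":0,"tz":0,"turn":0},
  {"tx":-0.002,"ty":0,"tz":0,"turn":0},
  {"tx":-0.003,"ty":0,"tz":0,"turn":0},
  {"tx":-0.004,"ty":0,"tz":0,"turn":0},
  {"tx":-0.005,"ty":0,"tz":0,"turn":0},
])

```text
time_s: 3.68
eef_pos: [0.4079, -0.1653, 0.0669]
ee_rot: [-0.173, -3.137, -0.0]
wrist_force: [0.3, -0.1, 0.1]
width: 0.0
grasp_force: 0.0
```

Emit:
send_rows([
  {"tx":-0.001,"ty":0,"tz":0,"turn":0},
  {"tx":-0.002,"ty":0,"tz":0,"turn":0},
  {"tx":-0.003,"ty":0,"tz":0,"turn":0},
  {"tx":-0.004,"ty":0,"tz":0,"turn":0},
  {"tx":-0.005,"ty":0,"tz":0,"turn":0},
])

```text
time_s: 4.1
eef_pos: [0.4129, -0.1658, 0.067]
ee_rot: [0.173, 3.137, 0.0]
wrist_force: [-0.6, -0.8, 1.1]
width: -0.003
grasp_force: 0.0
```

```bash
python3 - <<'E'
from h import *
c=snap('side')
s=state(); print(s['eef_pos'],s['wrist_force'])
cv2.imwrite('pics/d2.png',cv2.resize(c['frame'][110:250,230:390,::-1],(640,560),interpolation=cv2.INTER_CUBIC))
E
```

```text
[ 0.41310616 -0.16586541  0.06699017] [0.8871088  0.68189205 0.55624239]
```

View pics/d2.png

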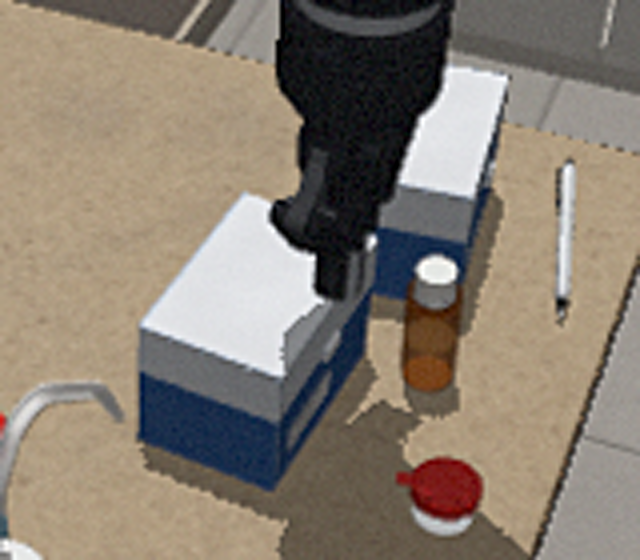

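The view shows the fingertip at the left box's front, crop (340,290), with the box still upright and unmoved. The tipping arc is next.

Emit:
send_rows([
  {"tx":-0.005,"ty":0,"tz":-0.002,"turn":0},
  {"tx":-0.01,"ty":0,"tz":-0.0065,"turn":0},
  {"tx":-0.017,"ty":0,"tz":-0.012,"turn":0},
  {"tx":-0.025,"ty":0,"tz":-0.018,"turn":0},
  {"tx":-0.032,"ty":0,"tz":-0.0227,"turn":0},
])

```text
time_s: 4.57
eef_pos: [0.4462, -0.1697, 0.0908]
ee_rot: [0.172, 3.135, -0.001]
wrist_force: [0.1, -0.1, -0.0]
width: -0.001
grasp_force: 0.0
```

```bash
python3 - <<'E'
from h import *
c=snap('side'); d=cv2.imread('pics/side0.png')[:,:,::-1]
f=c['frame'].astype(int); m=(f[:,:,2]>f[:,:,0]+35)&(f[:,:,2]>70)
m=m.astype(np.uint8); n,l,st,ce=cv2.connectedComponentsWithStats(m)
print([(st[i].tolist(),ce[i].round(0).tolist()) for i in range(1,n) if st[i][4]>150])
E
```

```text
[([145, 116, 15, 14, 152], [152.0, 122.0]), ([322, 166, 24, 19, 166], [331.0, 174.0]), ([265, 204, 35, 28, 465], [282.0, 218.0]), ([0, 271, 143, 113, 10968], [56.0, 338.0])]
```

```bash
python3 - <<'E'
from h import *
c=camera('side'); s=camera('scene')
print('tip proj then',proj(c,(.413,-.166,.067)), 'face mid top',proj(c,(.413,-.166,.082)))
a=cv2.imread('pics/side0.png')[:,:,::-1].astype(int); b=c['frame'].astype(int)
def blue(f):
    m=((f[:,:,2]>f[:,:,0]+35)&(f[:,:,2]>70)).astype(np.uint8); n,l,st,ce=cv2.connectedComponentsWithStats(m)
    return [st[i].tolist() for i in range(1,n) if st[i][4]>150]
print(blue(a),'\n',blue(b)); print(blue(cv2.imread('pics/scene0.png')[:,:,::-1].astype(int)),'\n',blue(s['frame'].astype(int)))
print(state()['eef_pos'],proj(c,state()['eef_pos']),proj(s,state()['eef_pos']))
x=cv2.resize(b.astype(np.uint8)[120:250,230:360,::-1],(520,520),interpolation=cv2.INTER_CUBIC)
y=cv2.resize(s['frame'][170:300,180:300,::-1],(480,520),interpolation=cv2.INTER_CUBIC)
cv2.imwrite('pics/cmp.png',cv2.resize(np.hstack([x,y]),(800,416)))
E
```

```text
tip proj then [313.01289325 190.69331844] face mid top [313.54865164 185.18704637]
[[0, 271, 143, 113, 10750]] 
 [[145, 116, 15, 14, 154], [322, 166, 24, 19, 172], [265, 204, 34, 28, 470], [0, 271, 143, 113, 10964]]
[[55, 83, 42, 13, 337], [319, 146, 29, 8, 179], [249, 257, 37, 38, 811]] 
 [[55, 83, 42, 13, 339], [319, 146, 29, 8, 181], [248, 257, 38, 38, 822]]
[ 0.44566084 -0.16953501  0.09023047] [298.96328402 176.74021981] [221.10891734 187.01244655]
```

View pics/cmp.png

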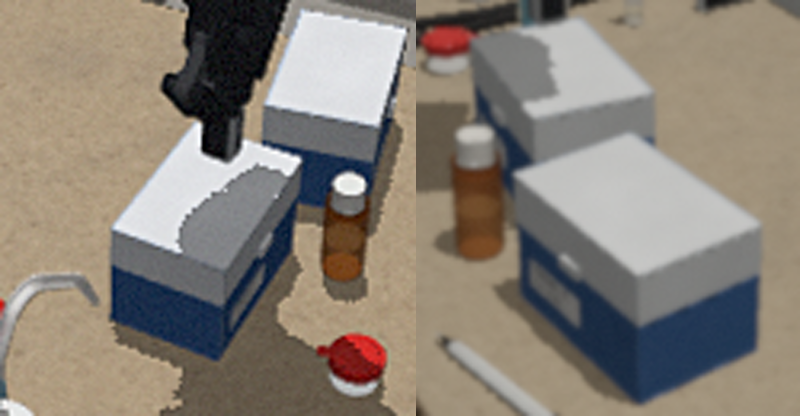

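The side view shows the fingertip hovering over the left box's lid at px (299,168), about 8 px above the projected TCP, and the box has not moved. The real tip seems higher than the reported TCP, so I'll touch down on the lid to measure it.

Emit:
send_rows([
  {"tx":0,"ty":0,"tz":0.002,"turn":0},
  {"tx":0,"ty":0,"tz":0.004,"turn":0},
  {"tx":0,"ty":0,"tz":0.006,"turn":0},
  {"tx":0,"ty":0,"tz":0.008,"turn":0},
  {"tx":0,"ty":0,"tz":0.008,"turn":0},
])

```text
time_s: 5.13
eef_pos: [0.4439, -0.1691, 0.081]
ee_rot: [-0.173, -3.135, -0.001]
wrist_force: [-0.5, -0.4, -0.4]
width: 0.002
grasp_force: 0.0
```

Emit:
send_rows([
  {"tx":0,"ty":0,"tz":0.001,"turn":0},
  {"tx":0,"ty":0,"tz":0.002,"turn":0},
  {"tx":0,"ty":0,"tz":0.003,"turn":0},
  {"tx":0,"ty":0,"tz":0.003,"turn":0},
  {"tx":0,"ty":0,"tz":0.003,"turn":0},
])

```text
time_s: 5.55
eef_pos: [0.4446, -0.1693, 0.0787]
ee_rot: [-0.173, -3.137, -0.0]
wrist_force: [-0.7, 0.4, 0.2]
width: -0.001
grasp_force: 0.0
```

Emit:
send_rows([
  {"tx":0,"ty":0,"tz":0.001,"turn":0},
  {"tx":0,"ty":0,"tz":0.002,"turn":0},
  {"tx":0,"ty":0,"tz":0.003,"turn":0},
  {"tx":0,"ty":0,"tz":0.004,"turn":0},
  {"tx":0,"ty":0,"tz":0.005,"turn":0},
])

```text
time_s: 5.97
eef_pos: [0.4446, -0.1693, 0.0736]
ee_rot: [0.173, 3.137, 0.0]
wrist_force: [0.9, 0.2, 0.0]
width: 0.0
grasp_force: 0.0
```

Emit:
send_rows([
  {"tx":0,"ty":0,"tz":0.001,"turn":0},
  {"tx":0,"ty":0,"tz":0.002,"turn":0},
  {"tx":0,"ty":0,"tz":0.003,"turn":0},
  {"tx":0,"ty":0,"tz":0.003,"turn":0},
  {"tx":0,"ty":0,"tz":0.003,"turn":0},
])

```text
time_s: 6.38
eef_pos: [0.4445, -0.1693, 0.0706]
ee_rot: [-0.173, -3.137, -0.0]
wrist_force: [-0.0, 0.1, 0.5]
width: -0.002
grasp_force: 0.0
```

Emit:
send_rows([
  {"tx":0,"ty":0,"tz":0.001,"turn":0},
  {"tx":0,"ty":0,"tz":0.002,"turn":0},
  {"tx":0,"ty":0,"tz":0.003,"turn":0},
  {"tx":0,"ty":0,"tz":0.003,"turn":0},
  {"tx":0,"ty":0,"tz":0.003,"turn":0},
])

```text
time_s: 6.8
eef_pos: [0.4445, -0.1693, 0.0676]
ee_rot: [-0.173, -3.137, -0.0]
wrist_force: [0.8, -0.6, 0.4]
width: 0.004
grasp_force: 0.0
```

Emit:
send_rows([
  {"tx":0,"ty":0,"tz":0.001,"turn":0},
  {"tx":0,"ty":0,"tz":0.002,"turn":0},
  {"tx":0,"ty":0,"tz":0.003,"turn":0},
  {"tx":0,"ty":0,"tz":0.003,"turn":0},
  {"tx":0,"ty":0,"tz":0.003,"turn":0},
])

```text
time_s: 7.22
eef_pos: [0.4445, -0.1693, 0.0646]
ee_rot: [-0.173, -3.137, -0.0]
wrist_force: [0.4, 0.5, 0.2]
width: 0.003
grasp_force: 0.0
```

Emit:
send_rows([
  {"tx":0,"ty":0,"tz":0.001,"turn":0},
  {"tx":0,"ty":0,"tz":0.002,"turn":0},
  {"tx":0,"ty":0,"tz":0.003,"turn":0},
  {"tx":0,"ty":0,"tz":0.003,"turn":0},
  {"tx":0,"ty":0,"tz":0.003,"turn":0},
])

```text
time_s: 7.63
eef_pos: [0.4445, -0.1693, 0.0616]
ee_rot: [-0.173, -3.137, -0.0]
wrist_force: [0.4, 0.4, -0.7]
width: 0.001
grasp_force: 0.0
```

```bash
python3 - <<'E'
from h import *
p=state()['eef_pos']
for n in ['scene','side']:
    c=camera(n); b=c['frame'].astype(int); a=cv2.imread(f'pics/{n}0.png')[:,:,::-1].astype(int)
    m=((abs(a-b).max(2)>40)&(b.max(2)<70)).astype(np.uint8); k,l,st,ce=cv2.connectedComponentsWithStats(m)
    print(n,'tcp px',proj(c,p).round(1),'tool up 10cm',proj(c,p+[0,0,.1]).round(1),[st[i].tolist() for i in range(1,k) if st[i][4]>60])
    j=max(range(1,k),key=lambda i:st[i][4])
    if n=='side':
        ys,xs=np.where(l==j); 
        for y in range(ys.max()-14,ys.max()+1,2): print(y,xs[ys==y].min(),xs[ys==y].max())
    cv2.imwrite(f'pics/n_{n}.png',c['frame'][:,:,::-1])
w=camera('wrist'); print('wrist tcp',proj(w,p),proj(w,p+[0,0,.019]),'cam',(-w['R'].T@w['t']).round(3),w['R'][2].round(2))
cv2.imwrite('pics/n_wrist.png',w['frame'][:,:,::-1])
E
```

```text
scene tcp px [221.1 199.9] tool up 10cm [219.1 153.5] [[0, 0, 20, 50, 494], [196, 10, 40, 35, 1022], [0, 16, 26, 151, 2433], [195, 54, 42, 136, 3197], [0, 150, 9, 33, 107]]
side tcp px [298.7 187.5] tool up 10cm [301.4 148.8] [[303, 0, 110, 61, 2267], [459, 0, 53, 321, 13464], [270, 18, 30, 41, 920], [282, 56, 49, 126, 2843], [278, 64, 11, 22, 118], [459, 261, 53, 123, 3220], [446, 344, 8, 40, 100]]
306 460 470
308 460 468
310 460 466
312 460 465
314 460 465
316 460 463
318 462 462
320 461 461
wrist tcp [256.85574422 221.96586516] [256.81944822 235.05749194] cam [ 0.375 -0.161  0.228] [ 0.27 -0.03 -0.96]
```

Emit:
send_rows([
  {"tx":0,"ty":0,"tz":0.001,"turn":0},
  {"tx":0,"ty":0,"tz":0.001,"turn":0},
  {"tx":0,"ty":0,"tz":0.002,"turn":0},
  {"tx":0,"ty":0,"tz":0.002,"turn":0},
  {"tx":0,"ty":0,"tz":0.002,"turn":0},
])

```text
time_s: 8.2
eef_pos: [0.4445, -0.1693, 0.0596]
ee_rot: [-0.173, -3.137, -0.0]
wrist_force: [-0.8, 0.6, 0.1]
width: 0.002
grasp_force: 0.0
```

Emit:
send_rows([
  {"tx":0,"ty":0,"tz":0.001,"turn":0},
  {"tx":0,"ty":0,"tz":0.001,"turn":0},
  {"tx":0,"ty":0,"tz":0.002,"turn":0},
  {"tx":0,"ty":0,"tz":0.002,"turn":0},
  {"tx":0,"ty":0,"tz":0.002,"turn":0},
])

```text
time_s: 8.62
eef_pos: [0.4447, -0.1694, 0.0593]
ee_rot: [0.172, 3.136, -0.0]
wrist_force: [-3.4, 1.1, 12.9]
width: -0.003
grasp_force: 6.8
```

Emit:
send_rows([
  {"tx":0,"ty":0,"tz":0.001,"turn":0},
  {"tx":0,"ty":0,"tz":0.001,"turn":0},
  {"tx":0,"ty":0,"tz":0.002,"turn":0},
  {"tx":0,"ty":0,"tz":0.002,"turn":0},
  {"tx":0,"ty":0,"tz":0.002,"turn":0},
])

```text
time_s: 9.03
eef_pos: [0.4448, -0.1694, 0.0592]
ee_rot: [0.172, 3.135, -0.001]
wrist_force: [-8.0, 3.3, 28.8]
width: -0.001
grasp_force: 14.7
```

Contact occurred at a TCP reading of z = 0.0593 on the 82 mm lid, so the physical tips sit 22.5 mm above the TCP reading. I'll back off and redo the push that much lower.

Emit:
send_rows([
  {"tx":0,"ty":0,"tz":-0.02,"turn":0},
  {"tx":0,"ty":0,"tz":-0.035,"turn":0},
  {"tx":0.025,"ty":0,"tz":-0.035,"turn":0},
  {"tx":0.05,"ty":0,"tz":-0.035,"turn":0},
  {"tx":0.078,"ty":0,"tz":-0.035,"turn":0},
])

```text
time_s: 9.45
eef_pos: [0.3669, -0.1608, 0.0909]
ee_rot: [0.172, 3.136, -0.001]
wrist_force: [0.4, 0.4, -0.5]
width: -0.0
grasp_force: 0.0
```

Emit:
send_rows([
  {"tx":0,"ty":0,"tz":0.02,"turn":0},
  {"tx":0,"ty":0,"tz":0.04,"turn":0},
  {"tx":0,"ty":0,"tz":0.046,"turn":0},
  {"tx":-0.012,"ty":0,"tz":0.046,"turn":0},
  {"tx":-0.024,"ty":0,"tz":0.046,"turn":0},
])

```text
time_s: 9.87
eef_pos: [0.3921, -0.1637, 0.045]
ee_rot: [0.173, 3.136, 0.0]
wrist_force: [1.8, 0.4, 0.5]
width: 0.002
grasp_force: 0.0
```

```bash
python3 - <<'E'
from h import *
rel([(.402,-.1645,.0435)],173.7)
b=camera('side')['frame'].astype(int)
m=((b[:,:,2]>b[:,:,0]+35)&(b[:,:,2]>70)).astype(np.uint8); n,l,st,ce=cv2.connectedComponentsWithStats(m)
print([st[i].tolist() for i in range(1,n) if st[i][4]>150])
E
```

```text
at 9.8667 [ 0.3921 -0.1637  0.045 ] head 173.7 F [1.8 0.4 0.5]
(0.402, -0.1645, 0.0435) -> [-0.0099  0.0003  0.0015] turn -0.0
[[145, 116, 15, 14, 155], [265, 203, 35, 29, 510], [0, 271, 143, 113, 10973]]
```

Emit:
send_rows([
  {"tx":-0.006,"ty":0,"tz":0,"turn":0},
  {"tx":-0.011,"ty":0,"tz":0,"turn":0},
  {"tx":-0.015,"ty":0,"tz":-0.001,"turn":0},
  {"tx":-0.0195,"ty":0,"tz":-0.0055,"turn":0},
  {"tx":-0.026,"ty":0,"tz":-0.012,"turn":0},
])

```text
time_s: 10.33
eef_pos: [0.4162, -0.1659, 0.0567]
ee_rot: [-0.173, -3.135, -0.001]
wrist_force: [0.1, 0.0, -0.5]
width: -0.003
grasp_force: 0.3
```

```bash
cat >> h.py <<'E'
def blue(n):
    b=camera(n)['frame'].astype(int)
    m=((b[:,:,2]>b[:,:,0]+35)&(b[:,:,2]>70)).astype(np.uint8); k,l,st,ce=cv2.connectedComponentsWithStats(m)
    print(n,[st[i].tolist() for i in range(1,k) if st[i][4]>150])
E
python3 - <<'E'
from h import *
blue('side');blue('scene')
E
```

```text
side [[145, 116, 15, 14, 156], [320, 167, 26, 18, 231], [262, 202, 37, 26, 509], [0, 271, 143, 113, 10967]]
scene [[55, 83, 42, 13, 340], [319, 146, 30, 8, 182], [248, 257, 38, 38, 830]]
```

The blue side face is shifting and rising, so the box is tipping. I'm continuing the arc.

Emit:
send_rows([
  {"tx":-0.0072,"ty":0,"tz":-0.0059,"turn":0},
  {"tx":-0.0148,"ty":0,"tz":-0.0107,"turn":0},
  {"tx":-0.0226,"ty":0,"tz":-0.0148,"turn":0},
  {"tx":-0.0309,"ty":0,"tz":-0.0181,"turn":0},
  {"tx":-0.0393,"ty":0,"tz":-0.0208,"turn":0},
])

```text
time_s: 10.85
eef_pos: [0.4573, -0.1708, 0.0781]
ee_rot: [0.172, 3.135, -0.001]
wrist_force: [0.2, -0.6, -0.4]
width: 0.001
grasp_force: 0.1
```

```bash
python3 - <<'E'
from h import *
blue('side');blue('scene')
E
```

```text
side [[145, 116, 16, 14, 157], [253, 163, 93, 56, 1556], [0, 271, 143, 113, 10978]]
scene [[55, 83, 42, 13, 340], [319, 146, 29, 8, 185], [207, 164, 59, 56, 837], [248, 257, 38, 38, 831]]
```

Emit:
send_rows([
  {"tx":-0.0087,"ty":0,"tz":-0.0019,"turn":0},
  {"tx":-0.0175,"ty":0,"tz":-0.003,"turn":0},
  {"tx":-0.0266,"ty":0,"tz":-0.0034,"turn":0},
  {"tx":-0.0355,"ty":0,"tz":-0.0034,"turn":0},
  {"tx":-0.042,"ty":0,"tz":-0.0034,"turn":0},
])

```text
time_s: 11.37
eef_pos: [0.499, -0.1754, 0.0808]
ee_rot: [0.172, 3.136, -0.0]
wrist_force: [0.3, 0.8, 0.9]
width: 0.001
grasp_force: 0.0
```

```bash
python3 - <<'E'
from h import *
blue('side');blue('scene')
E
```

```text
side [[145, 116, 15, 14, 155], [245, 156, 49, 63, 1022], [310, 164, 37, 21, 381], [0, 271, 143, 113, 10969]]
scene [[55, 83, 42, 13, 340], [319, 146, 30, 8, 184], [241, 172, 40, 55, 1021], [248, 257, 38, 38, 839]]
```

Emit:
send_rows([
  {"tx":0,"ty":0,"tz":-0.03,"turn":0},
  {"tx":0,"ty":0,"tz":-0.06,"turn":0},
  {"tx":0.02,"ty":0,"tz":-0.07,"turn":-5},
  {"tx":0.05,"ty":0,"tz":-0.07,"turn":-10},
  {"tx":0.08,"ty":0,"tz":-0.07,"turn":-12.8},
])

```text
time_s: 11.88
eef_pos: [0.4176, -0.1664, 0.1515]
ee_rot: [-0.185, 3.135, -0.001]
wrist_force: [-0.4, -0.1, -0.7]
width: 0.001
grasp_force: 0.0
```

```bash
python3 - <<'E'
from h import *
rel([(.334,-.337,.15),(.334,-.337,.044),(.368,-.333,.044)],186.5)
f=[]
for n in ('side','scene'):
    c=camera(n); blue(n)
    f.append(c['frame'])
im=np.hstack([cv2.resize(f[0][110:260,220:380],(400,375)),cv2.resize(f[1][150:300,190:350],(400,375))])
cv2.imwrite('pics/tip1.png',im[:,:,::-1])
# white disc search on L base area
c=camera('scene')
E
```

```text
at 11.8833 [ 0.4176 -0.1664  0.1515] head -173.3 F [-0.4 -0.1 -0.7]
(0.334, -0.337, 0.15) -> [ 0.103  -0.1596  0.0015] turn 0.2
(0.334, -0.337, 0.044) -> [ 0.1032 -0.1595  0.1075] turn 0.2
(0.368, -0.333, 0.044) -> [ 0.0689 -0.1596  0.1075] turn 0.2
side [[145, 116, 15, 14, 156], [243, 153, 47, 65, 1046], [310, 165, 36, 20, 364], [0, 271, 143, 113, 10965]]
scene [[55, 83, 42, 13, 341], [319, 146, 30, 8, 184], [233, 174, 44, 54, 1059], [248, 257, 38, 38, 832]]
```

Emit:
send_rows([
  {"tx":0.0206,"ty":-0.032,"tz":0,"turn":0},
  {"tx":0.0412,"ty":-0.064,"tz":0,"turn":0},
  {"tx":0.0618,"ty":-0.096,"tz":0,"turn":0},
  {"tx":0.0824,"ty":-0.128,"tz":0,"turn":0},
  {"tx":0.103,"ty":-0.1596,"tz":0,"turn":0},
])

```text
time_s: 12.55
eef_pos: [0.3339, -0.3388, 0.1508]
ee_rot: [-0.179, 3.136, -0.001]
wrist_force: [1.6, 0.6, 0.3]
width: -0.002
grasp_force: 0.0
```

Emit:
send_rows([
  {"tx":0,"ty":0,"tz":0.025,"turn":0},
  {"tx":0,"ty":0,"tz":0.05,"turn":0},
  {"tx":0,"ty":0,"tz":0.075,"turn":0},
  {"tx":0,"ty":0,"tz":0.1,"turn":0},
  {"tx":0,"ty":0,"tz":0.107,"turn":0},
])

```text
time_s: 12.97
eef_pos: [0.3328, -0.3356, 0.0405]
ee_rot: [0.177, -3.133, -0.008]
wrist_force: [0.3, -0.4, -0.0]
width: -0.0
grasp_force: 0.0
```

Emit:
send_rows([
  {"tx":-0.007,"ty":0,"tz":0,"turn":0},
  {"tx":-0.014,"ty":0,"tz":0,"turn":0},
  {"tx":-0.0215,"ty":0,"tz":0,"turn":0},
  {"tx":-0.0215,"ty":0,"tz":0,"turn":0},
  {"tx":-0.0215,"ty":0,"tz":0,"turn":0},
])

```text
time_s: 13.38
eef_pos: [0.3566, -0.3347, 0.045]
ee_rot: [-0.18, 3.135, -0.003]
wrist_force: [-0.2, 0.9, -0.2]
width: -0.003
grasp_force: 0.0
```

```bash
python3 - <<'E'
from h import *
rel([(.3556,-.3345,.044)],186.5)
blue('scene')
E
```

```text
at 13.3833 [ 0.3566 -0.3347  0.045 ] head -173.4 F [-0.2  0.9 -0.2]
(0.3556, -0.3345, 0.044) -> [0.001  0.0003 0.001 ] turn 0.1
scene [[55, 83, 42, 13, 343], [319, 146, 31, 8, 189], [236, 174, 41, 54, 1066], [228, 257, 58, 38, 1063]]
```

Now the same arc on the right box.

Emit:
send_rows([
  {"tx":-0.006,"ty":0,"tz":0,"turn":0},
  {"tx":-0.011,"ty":0,"tz":0,"turn":0},
  {"tx":-0.015,"ty":0,"tz":-0.001,"turn":0},
  {"tx":-0.0195,"ty":0,"tz":-0.0055,"turn":0},
  {"tx":-0.026,"ty":0,"tz":-0.012,"turn":0},
])

```text
time_s: 13.85
eef_pos: [0.3809, -0.3309, 0.0559]
ee_rot: [0.177, -3.136, -0.002]
wrist_force: [-0.7, -0.2, -0.0]
width: -0.002
grasp_force: 0.3
```

```bash
python3 - <<'E'
from h import *
blue('scene'); rel([],186.5)
E
```

```text
scene [[55, 83, 42, 13, 343], [319, 146, 30, 8, 189], [246, 174, 31, 50, 805], [215, 235, 75, 55, 1541]]
at 13.9 [ 0.3834 -0.3319  0.0575] head -173.5 F [ 0.2 -0.5  1.2]
```

It is tipping, so I'm continuing.

Emit:
send_rows([
  {"tx":-0.0072,"ty":0,"tz":-0.0059,"turn":0},
  {"tx":-0.0148,"ty":0,"tz":-0.0107,"turn":0},
  {"tx":-0.0226,"ty":0,"tz":-0.0148,"turn":0},
  {"tx":-0.0309,"ty":0,"tz":-0.0181,"turn":0},
  {"tx":-0.0393,"ty":0,"tz":-0.0208,"turn":0},
])

```text
time_s: 14.32
eef_pos: [0.4213, -0.3268, 0.0773]
ee_rot: [-0.178, 3.136, -0.001]
wrist_force: [-0.9, -0.9, 0.0]
width: -0.0
grasp_force: 0.1
```

Emit:
send_rows([
  {"tx":-0.0087,"ty":0,"tz":-0.0019,"turn":0},
  {"tx":-0.0175,"ty":0,"tz":-0.003,"turn":0},
  {"tx":-0.0266,"ty":0,"tz":-0.0034,"turn":0},
  {"tx":-0.0355,"ty":0,"tz":-0.0034,"turn":0},
  {"tx":-0.042,"ty":0,"tz":-0.0034,"turn":0},
])

```text
time_s: 14.73
eef_pos: [0.4629, -0.3218, 0.0799]
ee_rot: [-0.179, 3.136, 0.0]
wrist_force: [-0.9, 0.2, -0.1]
width: 0.002
grasp_force: 0.0
```

Emit:
send_rows([
  {"tx":0,"ty":0,"tz":-0.03,"turn":0},
  {"tx":0,"ty":0,"tz":-0.06,"turn":0},
  {"tx":0.03,"ty":0,"tz":-0.08,"turn":0},
  {"tx":0.07,"ty":0,"tz":-0.08,"turn":0},
  {"tx":0.11,"ty":0,"tz":-0.08,"turn":0},
])

```text
time_s: 15.15
eef_pos: [0.3527, -0.335, 0.1612]
ee_rot: [-0.181, 3.134, -0.004]
wrist_force: [-1.5, -0.5, -0.2]
width: 0.0
grasp_force: 0.0
```

```bash
python3 - <<'E'
from h import *
rel([],186.5)
f=[]
for n in ('side','scene'):
    c=camera(n); blue(n); cv2.imwrite(f'pics/t2_{n}.png',c['frame'][:,:,::-1]); f.append(c['frame'])
im=np.hstack([cv2.resize(f[1][140:300,180:340],(512,512),interpolation=cv2.INTER_CUBIC)[:, :],cv2.resize(f[0][100:290,220:310],(242,512),interpolation=cv2.INTER_CUBIC)])
cv2.imwrite('pics/tip2.png',im[:,:,::-1])
E
```

```text
at 15.15 [ 0.3527 -0.335   0.1612] head -173.4 F [-1.5 -0.5 -0.2]
side [[145, 116, 15, 14, 154], [243, 121, 81, 72, 1736], [243, 188, 21, 25, 170], [0, 271, 143, 113, 10923]]
scene [[55, 83, 42, 13, 344], [319, 146, 30, 8, 186], [233, 174, 77, 103, 2396]]
```

View pics/tip2.png

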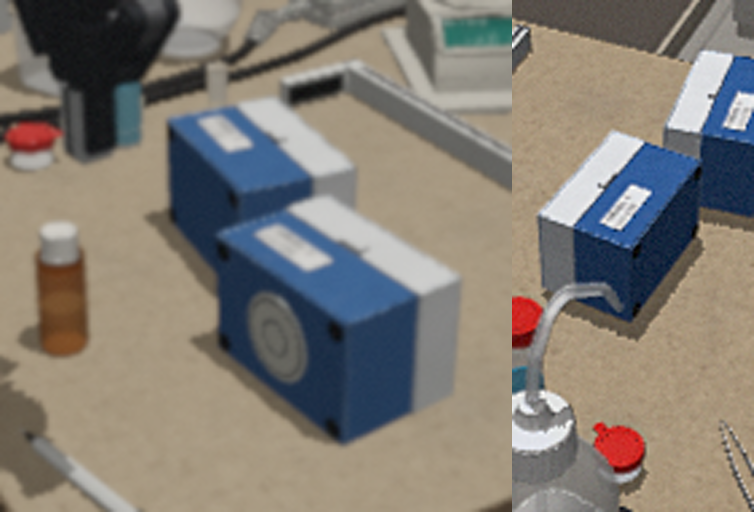

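Both boxes lie on their backs. The right box carries the ringed disc, crop (278,337), and the left box shows no mark. I'll measure both poses from the top corners.

```bash
python3 - <<'E'
from h import *
c=camera('scene'); d=camera('side')
f=lambda p:((p[0]+.5)/3.2-.5+180,(p[1]+.5)/3.2-.5+140)
g=lambda p:((p[0]-512+.5)*90/242-.5+220,(p[1]+.5)*190/512-.5+100)
for n,C,q,P in [('R sc',c,f,[(218,235),(345,323),(460,278),(323,197)]),('L sc',c,f,[(168,118),(312,183),(355,165),(270,98)]),('L sd',d,g,[(700,165),(633,248),(540,213),(612,132)])]:
    W=np.array([onz(C,*q(p),.078)[:2] for p in P]); print(n,W.round(3).tolist())
print('mark',[onz(c,*f((278,337)),z).round(3).tolist() for z in (.03,.039,.05)])
# sanity: feet bottom
print('R base bottom right',onz(c,*f((345,443)),0).round(3), 'bottom left',onz(c,*f((220,350)),0).round(3))
E
```

```text
R sc [[0.451, -0.268], [0.463, -0.381], [0.542, -0.375], [0.528, -0.26]]
L sc [[0.499, -0.114], [0.532, -0.241], [0.568, -0.234], [0.574, -0.12]]
L sd [[0.486, -0.223], [0.497, -0.114], [0.577, -0.122], [0.567, -0.234]]
mark [[0.464, -0.313, 0.03], [0.457, -0.325, 0.039], [0.449, -0.339, 0.05]]
R base bottom right [ 0.466 -0.381  0.   ] bottom left [ 0.451 -0.269  0.   ]
```

Emit:
send_rows([
  {"tx":-0.018,"ty":0,"tz":0.03,"turn":0},
  {"tx":-0.035,"ty":0,"tz":0.06,"turn":0},
  {"tx":-0.045,"ty":0,"tz":0.09,"turn":0},
  {"tx":-0.051,"ty":0,"tz":0.12,"turn":0},
  {"tx":-0.051,"ty":0,"tz":0.146,"turn":0},
], hand=0.05)

```text
time_s: 15.87
eef_pos: [0.4057, -0.3282, 0.0118]
ee_rot: [-0.182, 3.136, 0.0]
wrist_force: [0.3, -0.7, 0.1]
width: 0.584
grasp_force: 0.0
```

Emit:
send_rows([
  {"tx":0,"ty":0,"tz":0.001,"turn":0},
  {"tx":0,"ty":0,"tz":0.001,"turn":0},
  {"tx":0,"ty":0,"tz":0.001,"turn":0},
  {"tx":0,"ty":0,"tz":0.001,"turn":0},
  {"tx":0,"ty":0,"tz":0.001,"turn":0},
])

```text
time_s: 16.28
eef_pos: [0.4042, -0.3296, 0.0148]
ee_rot: [-0.178, 3.134, -0.004]
wrist_force: [0.6, -0.1, -0.8]
width: 0.587
grasp_force: 0.0
```

```bash
python3 - <<'E'
from h import *
rel([(.4475,-.3232,.012),(.50,-.321,.012),(.632,-.3165,.012)],186.3)
E
```

```text
at 16.2833 [ 0.4042 -0.3296  0.0148] head -173.5 F [ 0.6 -0.1 -0.8]
(0.4475, -0.3232, 0.012) -> [-0.0438  0.0014  0.0029] turn 0.2
(0.5, -0.321, 0.012) -> [-0.0962 -0.0023  0.003 ] turn 0.2
(0.632, -0.3165, 0.012) -> [-0.2278 -0.0128  0.0034] turn 0.2
```

Emit:
send_rows([
  {"tx":-0.014,"ty":0,"tz":0.001,"turn":0},
  {"tx":-0.028,"ty":0,"tz":0.001,"turn":0},
  {"tx":-0.038,"ty":0,"tz":0.001,"turn":0},
  {"tx":-0.046,"ty":0,"tz":0.001,"turn":0},
  {"tx":-0.054,"ty":0,"tz":0.001,"turn":0},
])

```text
time_s: 16.7
eef_pos: [0.4576, -0.3223, 0.0121]
ee_rot: [0.18, -3.136, -0.0]
wrist_force: [-2.0, -1.0, 1.6]
width: 0.587
grasp_force: 0.0
```

Emit:
send_rows([
  {"tx":-0.009,"ty":-0.0005,"tz":0,"turn":1},
  {"tx":-0.018,"ty":-0.0012,"tz":0,"turn":2},
  {"tx":-0.027,"ty":-0.002,"tz":0,"turn":3},
  {"tx":-0.036,"ty":-0.0028,"tz":0,"turn":4},
  {"tx":-0.045,"ty":-0.0035,"tz":0,"turn":4.5},
])

```text
time_s: 17.12
eef_pos: [0.5021, -0.3204, 0.0118]
ee_rot: [0.054, -3.14, -0.001]
wrist_force: [-2.6, 0.1, 1.8]
width: 0.582
grasp_force: 0.0
```

```bash
cat >> h.py <<'E'
def whitetop(n='scene'):
    """blue components + tilt-free check: base/top edge fit of marked box via contour minAreaRect not used"""
E
python3 - <<'E'
from h import *
rel([(.5,-.321,.012),(.632,-.3165,.012)],182); blue('scene'); blue('side')
E
```

```text
at 17.1167 [ 0.5021 -0.3204  0.0118] head -178.0 F [-2.6  0.1  1.8]
(0.5, -0.321, 0.012) -> [ 0.0022 -0.0005 -0.0002] turn -0.0
(0.632, -0.3165, 0.012) -> [-0.1299 -0.0006 -0.0004] turn -0.0
scene [[57, 83, 40, 13, 341], [319, 146, 31, 8, 191], [213, 164, 10, 20, 164], [233, 174, 38, 59, 884], [278, 211, 58, 56, 1313]]
side [[243, 115, 48, 104, 1595], [145, 116, 15, 14, 154], [0, 271, 143, 113, 10970]]
```

The push is working, with about 2.6 N of resistance. I'm continuing toward the fence.

Emit:
send_rows([
  {"tx":-0.011,"ty":0,"tz":0,"turn":0},
  {"tx":-0.022,"ty":0,"tz":0,"turn":0},
  {"tx":-0.033,"ty":0,"tz":0,"turn":0},
  {"tx":-0.044,"ty":0,"tz":0,"turn":0},
  {"tx":-0.055,"ty":0,"tz":0,"turn":0},
])

```text
time_s: 17.63
eef_pos: [0.5582, -0.3191, 0.0121]
ee_rot: [-0.055, 3.141, -0.0]
wrist_force: [-1.9, 0.0, 1.2]
width: 0.588
grasp_force: 0.0
```

Emit:
send_rows([
  {"tx":-0.011,"ty":0,"tz":0,"turn":0},
  {"tx":-0.022,"ty":0,"tz":0,"turn":0},
  {"tx":-0.033,"ty":0,"tz":0,"turn":0},
  {"tx":-0.044,"ty":0,"tz":0,"turn":0},
  {"tx":-0.055,"ty":0,"tz":0,"turn":0},
])

```text
time_s: 18.05
eef_pos: [0.613, -0.317, 0.012]
ee_rot: [0.055, -3.141, -0.0]
wrist_force: [-1.9, -0.0, 1.0]
width: 0.582
grasp_force: 0.0
```

Emit:
send_rows([
  {"tx":-0.003,"ty":0,"tz":0,"turn":0},
  {"tx":-0.006,"ty":0,"tz":0,"turn":0},
  {"tx":-0.009,"ty":0,"tz":0,"turn":0},
  {"tx":-0.012,"ty":0,"tz":0,"turn":0},
  {"tx":-0.015,"ty":0,"tz":0,"turn":0},
])

```text
time_s: 18.47
eef_pos: [0.6266, -0.3166, 0.0121]
ee_rot: [0.054, -3.141, -0.0]
wrist_force: [-2.0, -0.2, 1.3]
width: 0.585
grasp_force: 0.0
```

Emit:
send_rows([
  {"tx":-0.002,"ty":0,"tz":0,"turn":0},
  {"tx":-0.004,"ty":0,"tz":0,"turn":0},
  {"tx":-0.006,"ty":0,"tz":0,"turn":0},
  {"tx":-0.008,"ty":0,"tz":0,"turn":0},
  {"tx":-0.009,"ty":0,"tz":0,"turn":0},
])

```text
time_s: 18.88
eef_pos: [0.6361, -0.3163, 0.0121]
ee_rot: [-0.055, 3.141, 0.0]
wrist_force: [-2.0, 0.3, 1.0]
width: 0.585
grasp_force: 0.0
```

Emit:
send_rows([
  {"tx":-0.001,"ty":0,"tz":0,"turn":0},
  {"tx":-0.002,"ty":0,"tz":0,"turn":0},
  {"tx":-0.003,"ty":0,"tz":0,"turn":0},
  {"tx":-0.004,"ty":0,"tz":0,"turn":0},
  {"tx":-0.004,"ty":0,"tz":0,"turn":0},
])

```text
time_s: 19.3
eef_pos: [0.6401, -0.3161, 0.012]
ee_rot: [-0.055, 3.141, 0.0]
wrist_force: [-1.6, 0.1, 0.3]
width: 0.586
grasp_force: 0.0
```

Emit:
send_rows([
  {"tx":-0.001,"ty":0,"tz":0,"turn":0},
  {"tx":-0.002,"ty":0,"tz":0,"turn":0},
  {"tx":-0.003,"ty":0,"tz":0,"turn":0},
  {"tx":-0.004,"ty":0,"tz":0,"turn":0},
  {"tx":-0.004,"ty":0,"tz":0,"turn":0},
])

```text
time_s: 19.72
eef_pos: [0.6408, -0.3157, 0.0124]
ee_rot: [0.053, -3.135, -0.003]
wrist_force: [-11.1, 0.6, 5.9]
width: 0.586
grasp_force: 0.0
```

Emit:
send_rows([
  {"tx":-0.001,"ty":0,"tz":0,"turn":0},
  {"tx":-0.002,"ty":0,"tz":0,"turn":0},
  {"tx":-0.003,"ty":0,"tz":0,"turn":0},
  {"tx":-0.003,"ty":0,"tz":0,"turn":0},
  {"tx":-0.003,"ty":0,"tz":0,"turn":0},
])

```text
time_s: 20.13
eef_pos: [0.6409, -0.3154, 0.0127]
ee_rot: [0.052, -3.129, -0.005]
wrist_force: [-18.3, 1.1, 11.5]
width: 0.586
grasp_force: 0.0
```

```bash
python3 - <<'E'
from h import *
c=camera('scene'); f=c['frame'].astype(int)
m=((f[:,:,2]>f[:,:,0]+25)&(f[:,:,2]>50)&(f[:,:,0]<70)).astype(np.uint8); m[:,:280]=0
k,l,st,ce=cv2.connectedComponentsWithStats(m); j=max(range(1,k),key=lambda i:st[i][4]); 
ct,_=cv2.findContours((l==j).astype(np.uint8),cv2.RETR_EXTERNAL,cv2.CHAIN_APPROX_NONE); h=cv2.convexHull(ct[0]); ap=cv2.approxPolyDP(h,2.5,True)[:,0]
print(st[j],ap.tolist()); print([onz(c,*p,.078)[:2].round(3).tolist() for p in ap]); print([onz(c,*p,0)[:2].round(3).tolist() for p in ap])
rel([],182)
E
```

```text
[ 330  196   62   49 1281] [[391, 205], [386, 236], [369, 244], [333, 221], [330, 214], [374, 196]]
[[0.7, -0.377], [0.614, -0.452], [0.572, -0.456], [0.568, -0.369], [0.579, -0.346], [0.698, -0.333]]
[[0.813, -0.278], [0.711, -0.367], [0.661, -0.372], [0.656, -0.268], [0.669, -0.241], [0.811, -0.226]]
at 20.1833 [ 0.6409 -0.3154  0.0127] head -178.1 F [-18.7   0.8  12.7]
```

The box met the fence at TCP x = 0.641, which matches the fence estimate. Now I'll back off, rise, and go round to its right side with the fingers shut.

Emit:
send_rows([
  {"tx":0.015,"ty":0,"tz":0,"turn":0},
  {"tx":0.04,"ty":0,"tz":0,"turn":0},
  {"tx":0.06,"ty":0,"tz":-0.03,"turn":0},
  {"tx":0.06,"ty":0,"tz":-0.07,"turn":0},
  {"tx":0.06,"ty":0,"tz":-0.11,"turn":0},
], hand=0.05)

```text
time_s: 20.6
eef_pos: [0.5856, -0.3176, 0.1222]
ee_rot: [0.053, -3.14, -0.003]
wrist_force: [1.0, -0.5, 0.9]
width: 0.591
grasp_force: 0.0
```

Emit:
send_rows([
  {"tx":0,"ty":-0.035,"tz":0,"turn":0},
  {"tx":0,"ty":-0.07,"tz":0,"turn":0},
  {"tx":0,"ty":-0.105,"tz":0,"turn":0},
  {"tx":0,"ty":-0.12,"tz":0,"turn":0},
  {"tx":0,"ty":-0.12,"tz":0,"turn":0},
], hand=0)

```text
time_s: 21.02
eef_pos: [0.5913, -0.442, 0.1216]
ee_rot: [-0.05, 3.139, -0.004]
wrist_force: [-0.6, 0.5, 0.3]
width: -0.001
grasp_force: 0.0
```

```bash
python3 - <<'E'
from h import *
rel([(.691,-.435,.12),(.691,-.435,.012),(.6895,-.3935,.012),(.680,-.125,.012)],182)
E
```

```text
at 21.0167 [ 0.5913 -0.442   0.1216] head -178.2 F [-0.6  0.5  0.3]
(0.691, -0.435, 0.12) -> [-0.0999  0.0039  0.0018] turn -0.2
(0.691, -0.435, 0.012) -> [-0.0997  0.0041  0.1098] turn -0.2
(0.6895, -0.3935, 0.012) -> [-0.0995  0.0456  0.1097] turn -0.2
(0.68, -0.125, 0.012) -> [-0.0984  0.3143  0.1091] turn -0.2
```

Emit:
send_rows([
  {"tx":-0.035,"ty":0,"tz":0,"turn":0},
  {"tx":-0.07,"ty":0,"tz":0,"turn":0},
  {"tx":-0.099,"ty":0,"tz":0,"turn":0},
  {"tx":-0.099,"ty":0,"tz":0.03,"turn":0},
  {"tx":-0.099,"ty":0,"tz":0.06,"turn":0},
])

```text
time_s: 21.43
eef_pos: [0.6943, -0.4333, 0.0636]
ee_rot: [-0.059, 3.134, -0.005]
wrist_force: [-0.2, -0.0, -0.9]
width: -0.002
grasp_force: 0.0
```

Emit:
send_rows([
  {"tx":0,"ty":0,"tz":0.025,"turn":0},
  {"tx":0,"ty":0,"tz":0.049,"turn":0},
  {"tx":0,"ty":0,"tz":0.049,"turn":0},
  {"tx":0,"ty":0.01,"tz":0.049,"turn":0},
  {"tx":0,"ty":0.02,"tz":0.049,"turn":0},
])

```text
time_s: 21.85
eef_pos: [0.6904, -0.414, 0.0148]
ee_rot: [-0.054, 3.138, -0.001]
wrist_force: [1.1, -0.1, 0.3]
width: -0.004
grasp_force: 0.0
```

```bash
python3 - <<'E'
from h import *
rel([(.6895,-.3935,.012),(.680,-.125,.012)],182)
E
```

```text
at 21.85 [ 0.6904 -0.414   0.0148] head -178.0 F [ 1.1 -0.1  0.3]
(0.6895, -0.3935, 0.012) -> [0.0002 0.0205 0.0027] turn -0.0
(0.68, -0.125, 0.012) -> [0.0004 0.2892 0.0025] turn -0.0
```

Emit:
send_rows([
  {"tx":0,"ty":0.01,"tz":0.001,"turn":0},
  {"tx":0,"ty":0.02,"tz":0.002,"turn":0},
  {"tx":0,"ty":0.03,"tz":0.002,"turn":0},
  {"tx":0,"ty":0.04,"tz":0.002,"turn":0},
  {"tx":0,"ty":0.05,"tz":0.002,"turn":0},
])

```text
time_s: 22.27
eef_pos: [0.689, -0.3656, 0.0141]
ee_rot: [-0.055, 3.136, -0.007]
wrist_force: [0.1, -6.1, 6.0]
width: 0.002
grasp_force: 4.1
```

Emit:
send_rows([
  {"tx":0,"ty":0.01,"tz":0,"turn":0},
  {"tx":0,"ty":0.02,"tz":0,"turn":0},
  {"tx":0,"ty":0.03,"tz":0,"turn":0},
  {"tx":0,"ty":0.04,"tz":0,"turn":0},
  {"tx":0,"ty":0.05,"tz":0,"turn":0},
])

```text
time_s: 22.68
eef_pos: [0.6873, -0.3158, 0.0142]
ee_rot: [-0.055, 3.136, -0.007]
wrist_force: [0.2, -6.4, 6.0]
width: -0.001
grasp_force: 4.3
```

```bash
cat >> h.py <<'E'
def top(n,lo,hi):
    """corners of the lying marked box's top outline (blue+white label area): approx polygon of its blue part right of col lo"""
    c=camera(n); f=c['frame'].astype(int)
    m=((f[:,:,2]>f[:,:,0]+25)&(f[:,:,2]>50)&(f[:,:,0]<90)).astype(np.uint8); m[:,:lo]=0; m[:,hi:]=0; m[:150 if n=='scene' else 0]=0
    k,l,st,ce=cv2.connectedComponentsWithStats(m); j=max(range(1,k),key=lambda i:st[i][4])
    ct,_=cv2.findContours((l==j).astype(np.uint8),cv2.RETR_EXTERNAL,cv2.CHAIN_APPROX_NONE); ap=cv2.approxPolyDP(cv2.convexHull(ct[0]),2,True)[:,0]
    for p in ap: print(n,p.tolist(),'z.078',onz(c,*p,.078)[:2].round(3).tolist(),'z0',onz(c,*p,0)[:2].round(3).tolist())
E
python3 - <<'E'
from h import *
top('scene',285,420); top('side',150,260); rel([],182)
E
```

```text
scene [307, 174] z.078 [0.645, -0.183] z0 [0.748, -0.047]
scene [326, 170] z.078 [0.693, -0.187] z0 [0.805, -0.052]
scene [345, 179] z.078 [0.699, -0.244] z0 [0.813, -0.12]
scene [355, 195] z.078 [0.669, -0.311] z0 [0.776, -0.199]
scene [357, 219] z.078 [0.609, -0.385] z0 [0.705, -0.287]
scene [339, 225] z.078 [0.568, -0.385] z0 [0.657, -0.287]
scene [309, 206] z.078 [0.564, -0.302] z0 [0.651, -0.189]
side [217, 122] z.078 [0.694, -0.29] z0 [0.75, -0.388]
side [233, 126] z.078 [0.652, -0.29] z0 [0.704, -0.389]
side [234, 148] z.078 [0.614, -0.216] z0 [0.661, -0.306]
side [232, 155] z.078 [0.607, -0.193] z0 [0.653, -0.279]
side [212, 181] z.078 [0.607, -0.101] z0 [0.653, -0.176]
side [195, 176] z.078 [0.646, -0.101] z0 [0.697, -0.176]
side [191, 150] z.078 [0.697, -0.173] z0 [0.754, -0.257]
side [211, 125] z.078 [0.701, -0.274] z0 [0.759, -0.37]
at 22.7833 [ 0.6872 -0.3136  0.014 ] head -177.9 F [ 0.7 -0.2  6.1]
```

Emit:
send_rows([
  {"tx":0,"ty":0.01,"tz":0,"turn":0},
  {"tx":0,"ty":0.02,"tz":0,"turn":0},
  {"tx":0,"ty":0.03,"tz":0,"turn":0},
  {"tx":0,"ty":0.04,"tz":0,"turn":0},
  {"tx":0,"ty":0.05,"tz":0,"turn":0},
])

```text
time_s: 23.2
eef_pos: [0.6856, -0.2658, 0.0141]
ee_rot: [-0.055, 3.136, -0.007]
wrist_force: [0.4, -6.9, 6.2]
width: -0.003
grasp_force: 4.5
```

Emit:
send_rows([
  {"tx":0,"ty":0.01,"tz":0,"turn":0},
  {"tx":0,"ty":0.02,"tz":0,"turn":0},
  {"tx":0,"ty":0.03,"tz":0,"turn":0},
  {"tx":0,"ty":0.04,"tz":0,"turn":0},
  {"tx":0,"ty":0.05,"tz":0,"turn":0},
])

```text
time_s: 23.62
eef_pos: [0.6839, -0.2158, 0.0141]
ee_rot: [-0.055, 3.136, -0.006]
wrist_force: [1.0, -6.9, 7.0]
width: 0.001
grasp_force: 4.7
```

Emit:
send_rows([
  {"tx":0,"ty":0.01,"tz":0,"turn":0},
  {"tx":0,"ty":0.02,"tz":0,"turn":0},
  {"tx":0,"ty":0.03,"tz":0,"turn":0},
  {"tx":0,"ty":0.04,"tz":0,"turn":0},
  {"tx":0,"ty":0.05,"tz":0,"turn":0},
])

```text
time_s: 24.03
eef_pos: [0.6821, -0.1657, 0.014]
ee_rot: [-0.055, 3.136, -0.006]
wrist_force: [0.9, -7.3, 7.3]
width: -0.001
grasp_force: 4.9
```

```bash
python3 - <<'E'
from h import *
top('side',140,242); rel([],182)
E
```

```text
side [196, 161] z.078 [0.668, -0.144] z0 [0.722, -0.225]
side [204, 164] z.078 [0.648, -0.142] z0 [0.699, -0.222]
side [207, 187] z.078 [0.608, -0.081] z0 [0.654, -0.154]
side [203, 197] z.078 [0.601, -0.052] z0 [0.647, -0.122]
side [182, 226] z.078 [0.6, 0.031] z0 [0.645, -0.029]
side [163, 220] z.078 [0.64, 0.031] z0 [0.69, -0.028]
side [158, 191] z.078 [0.692, -0.032] z0 [0.748, -0.099]
side [183, 160] z.078 [0.695, -0.136] z0 [0.752, -0.216]
at 24.0833 [ 0.682  -0.1635  0.014 ] head -177.9 F [ 0.7 -5.1  6.4]
```

Emit:
send_rows([
  {"tx":0,"ty":0.006,"tz":0,"turn":0},
  {"tx":0,"ty":0.012,"tz":0,"turn":0},
  {"tx":0,"ty":0.018,"tz":0,"turn":0},
  {"tx":0,"ty":0.024,"tz":0,"turn":0},
  {"tx":0,"ty":0.027,"tz":0,"turn":0},
])

```text
time_s: 24.5
eef_pos: [0.6803, -0.1408, 0.0142]
ee_rot: [-0.059, 3.137, -0.012]
wrist_force: [-3.4, -19.4, 10.0]
width: 0.002
grasp_force: 9.1
```

Emit:
send_rows([
  {"tx":0,"ty":0.001,"tz":0,"turn":0},
  {"tx":0,"ty":0.002,"tz":0,"turn":0},
  {"tx":0,"ty":0.003,"tz":0,"turn":0},
  {"tx":0,"ty":0.004,"tz":0,"turn":0},
  {"tx":0,"ty":0.005,"tz":0,"turn":0},
])

```text
time_s: 24.92
eef_pos: [0.6803, -0.1404, 0.015]
ee_rot: [-0.058, 3.136, -0.02]
wrist_force: [-5.0, -26.0, 14.7]
width: -0.003
grasp_force: 11.7
```

Emit:
send_rows([
  {"tx":0,"ty":0.001,"tz":0,"turn":0},
  {"tx":0,"ty":0.002,"tz":0,"turn":0},
  {"tx":0,"ty":0.003,"tz":0,"turn":0},
  {"tx":0,"ty":0.004,"tz":0,"turn":0},
  {"tx":0,"ty":0.005,"tz":0,"turn":0},
])

```text
time_s: 25.33
eef_pos: [0.6807, -0.1396, 0.0168]
ee_rot: [-0.059, 3.134, -0.029]
wrist_force: [-6.5, -36.4, 18.4]
width: -0.001
grasp_force: 16.8
```

The box has hit the end stop, with about 36 N. I'll back away and check the seating numerically.

Emit:
send_rows([
  {"tx":0,"ty":-0.015,"tz":0,"turn":0},
  {"tx":0,"ty":-0.035,"tz":0,"turn":0},
  {"tx":0,"ty":-0.06,"tz":-0.02,"turn":0},
  {"tx":0,"ty":-0.06,"tz":-0.06,"turn":0},
  {"tx":0,"ty":-0.06,"tz":-0.1,"turn":0},
])

```text
time_s: 25.75
eef_pos: [0.6794, -0.1876, 0.1105]
ee_rot: [0.052, -3.136, -0.004]
wrist_force: [0.3, -1.0, 0.3]
width: -0.002
grasp_force: 0.0
```

Emit:
send_rows([
  {"tx":0.035,"ty":0,"tz":0,"turn":0},
  {"tx":0.07,"ty":0,"tz":0,"turn":0},
  {"tx":0.09,"ty":0,"tz":0,"turn":0},
  {"tx":0.09,"ty":0,"tz":0,"turn":0},
  {"tx":0.09,"ty":0,"tz":0,"turn":0},
], hand=0.05)

```text
time_s: 26.17
eef_pos: [0.5904, -0.1898, 0.1119]
ee_rot: [-0.054, 3.14, 0.001]
wrist_force: [0.1, 0.6, 0.6]
width: 0.585
grasp_force: 0.0
```

```bash
python3 - <<'E'
from h import *
top('side',120,222); rel([(.6,-.075,.11),(.6,-.075,.012),(.63,-.074,.012)],182); 
c=camera('side'); d=camera('scene'); cv2.imwrite('pics/z_side.png',c['frame'][:,:,::-1]);cv2.imwrite('pics/z_scene.png',d['frame'][:,:,::-1])
def white(C,n,lo,hi,r0,r1):
    f=C['frame'].astype(int); m=((f.min(2)>150)).astype(np.uint8); m[:,:lo]=0;m[:,hi:]=0;m[:r0]=0;m[r1:]=0
    k,l,st,ce=cv2.connectedComponentsWithStats(m); j=max(range(1,k),key=lambda i:st[i][4])
    ct,_=cv2.findContours((l==j).astype(np.uint8),cv2.RETR_EXTERNAL,cv2.CHAIN_APPROX_NONE); ap=cv2.approxPolyDP(cv2.convexHull(ct[0]),2,True)[:,0]
    print(n,st[j].tolist()); 
    for p in ap: print(p.tolist(),onz(C,*p,.078)[:2].round(3).tolist())
white(c,'side white lid',130,230,120,240); white(d,'scene white',260,340,120,230)
E
```

```text
side [182, 166] z.078 [0.687, -0.118] z0 [0.743, -0.195]
side [200, 171] z.078 [0.645, -0.119] z0 [0.695, -0.196]
side [202, 194] z.078 [0.607, -0.059] z0 [0.654, -0.129]
side [194, 210] z.078 [0.6, -0.014] z0 [0.645, -0.079]
side [175, 234] z.078 [0.601, 0.053] z0 [0.647, -0.004]
side [166, 231] z.078 [0.62, 0.053] z0 [0.668, -0.004]
side [155, 222] z.078 [0.651, 0.042] z0 [0.702, -0.016]
side [150, 201] z.078 [0.69, -0.002] z0 [0.747, -0.065]
side [176, 169] z.078 [0.694, -0.105] z0 [0.75, -0.18]
at 26.2167 [ 0.5916 -0.1901  0.1117] head -178.0 F [ 0.4 -0.7  0.5]
(0.6, -0.075, 0.11) -> [-0.0124  0.1147  0.0018] turn -0.0
(0.6, -0.075, 0.012) -> [-0.0122  0.1147  0.0998] turn -0.0
(0.63, -0.074, 0.012) -> [-0.0423  0.1146  0.0998] turn -0.0
side white lid [130, 120, 87, 81, 906]
[216, 121] [0.698, -0.293]
[149, 200] [0.694, -0.004]
[134, 196] [0.727, -0.002]
[130, 182] [0.758, -0.033]
[212, 120] [0.708, -0.293]
scene white [318, 133, 22, 9, 141]
[318, 135] [0.815, 0.003]
[339, 134] [0.868, -0.018]
[339, 140] [0.839, -0.054]
[321, 140] [0.799, -0.031]
```

Emit:
send_rows([
  {"tx":0,"ty":0.04,"tz":0,"turn":0},
  {"tx":0,"ty":0.08,"tz":0,"turn":0},
  {"tx":0,"ty":0.122,"tz":0,"turn":0},
  {"tx":0,"ty":0.122,"tz":0.03,"turn":0},
  {"tx":0,"ty":0.122,"tz":0.06,"turn":0},
])

```text
time_s: 26.73
eef_pos: [0.59, -0.066, 0.0521]
ee_rot: [-0.062, 3.135, -0.001]
wrist_force: [0.3, 0.1, -0.3]
width: 0.583
grasp_force: 0.0
```

Emit:
send_rows([
  {"tx":0,"ty":0,"tz":0.03,"turn":0},
  {"tx":0,"ty":0,"tz":0.04,"turn":0},
  {"tx":-0.01,"ty":0,"tz":0.04,"turn":0},
  {"tx":-0.02,"ty":0,"tz":0.04,"turn":0},
  {"tx":-0.03,"ty":0,"tz":0.04,"turn":0},
])

```text
time_s: 27.15
eef_pos: [0.6198, -0.068, 0.0123]
ee_rot: [-0.054, 3.138, -0.0]
wrist_force: [0.1, -0.8, 0.2]
width: 0.583
grasp_force: 0.0
```

Emit:
send_rows([
  {"tx":-0.002,"ty":0,"tz":0,"turn":0},
  {"tx":-0.004,"ty":0,"tz":0,"turn":0},
  {"tx":-0.006,"ty":0,"tz":0,"turn":0},
  {"tx":-0.008,"ty":0,"tz":0,"turn":0},
  {"tx":-0.009,"ty":0,"tz":0,"turn":0},
])

```text
time_s: 27.57
eef_pos: [0.6263, -0.0676, 0.0115]
ee_rot: [-0.055, 3.141, 0.0]
wrist_force: [0.1, -0.3, -0.3]
width: 0.586
grasp_force: 0.0
```

Emit:
send_rows([
  {"tx":-0.001,"ty":0,"tz":0,"turn":0},
  {"tx":-0.002,"ty":0,"tz":0,"turn":0},
  {"tx":-0.003,"ty":0,"tz":0,"turn":0},
  {"tx":-0.004,"ty":0,"tz":0,"turn":0},
  {"tx":-0.004,"ty":0,"tz":0,"turn":0},
])

```text
time_s: 27.98
eef_pos: [0.6303, -0.0673, 0.0111]
ee_rot: [-0.055, 3.141, 0.0]
wrist_force: [0.4, 0.8, 0.3]
width: 0.582
grasp_force: 0.0
```

Emit:
send_rows([
  {"tx":-0.001,"ty":0,"tz":0,"turn":0},
  {"tx":-0.002,"ty":0,"tz":0,"turn":0},
  {"tx":-0.003,"ty":0,"tz":0,"turn":0},
  {"tx":-0.004,"ty":0,"tz":0,"turn":0},
  {"tx":-0.004,"ty":0,"tz":0,"turn":0},
])

```text
time_s: 28.4
eef_pos: [0.6332, -0.0672, 0.0111]
ee_rot: [0.055, -3.139, -0.0]
wrist_force: [-4.5, -1.4, 3.8]
width: 0.584
grasp_force: 0.0
```

Emit:
send_rows([
  {"tx":-0.001,"ty":0,"tz":0,"turn":0},
  {"tx":-0.002,"ty":0,"tz":0,"turn":0},
  {"tx":-0.003,"ty":0,"tz":0,"turn":0},
  {"tx":-0.004,"ty":0,"tz":0,"turn":0},
  {"tx":-0.004,"ty":0,"tz":0,"turn":0},
])

```text
time_s: 28.82
eef_pos: [0.633, -0.0669, 0.0112]
ee_rot: [0.054, -3.131, -0.001]
wrist_force: [-14.7, -0.7, 11.3]
width: 0.587
grasp_force: 0.0
```

Contact came at x = 0.633, against 0.632 expected for a squarely seated box. I'll retreat and do a last check.

Emit:
send_rows([
  {"tx":0.015,"ty":0,"tz":0,"turn":0},
  {"tx":0.04,"ty":0,"tz":0,"turn":0},
  {"tx":0.06,"ty":0,"tz":-0.03,"turn":0},
  {"tx":0.06,"ty":-0.02,"tz":-0.07,"turn":0},
  {"tx":0.06,"ty":-0.05,"tz":-0.11,"turn":0},
])

```text
time_s: 29.23
eef_pos: [0.5789, -0.1112, 0.113]
ee_rot: [0.059, -3.141, -0.002]
wrist_force: [2.1, -0.4, 0.5]
width: 0.583
grasp_force: 0.0
```

Emit:
send_rows([
  {"tx":0.03,"ty":-0.03,"tz":-0.03,"turn":0},
  {"tx":0.06,"ty":-0.05,"tz":-0.06,"turn":0},
  {"tx":0.09,"ty":-0.05,"tz":-0.06,"turn":0},
  {"tx":0.12,"ty":-0.05,"tz":-0.06,"turn":0},
  {"tx":0.12,"ty":-0.05,"tz":-0.06,"turn":0},
])

```text
time_s: 29.65
eef_pos: [0.457, -0.1668, 0.1729]
ee_rot: [0.051, -3.14, 0.0]
wrist_force: [-0.2, 0.7, -0.5]
width: 0.583
grasp_force: 0.0
```

```bash
python3 - <<'E'
from h import *
rel([],182)
for n in('scene','side'):
    c=camera(n); cv2.imwrite(f'pics/y_{n}.png',c['frame'][:,:,::-1])
    a=cv2.imread(f'pics/{n}0.png')[:,:,::-1].astype(int); b=c['frame'].astype(int)
    for q,f in(('before',a),('after',b)):
        m=((f[:,:,0]>120)&(f[:,:,1]<60)).astype(np.uint8); k,l,st,ce=cv2.connectedComponentsWithStats(m)
        print(n,q,'red',[ce[i].round(1).tolist() for i in range(1,k) if st[i][4]>25])
        m=((f[:,:,0]>f[:,:,2]+60)&(f[:,:,1]>40)&(f[:,:,0]<170)&(f[:,:,0]>80)).astype(np.uint8); k,l,st,ce=cv2.connectedComponentsWithStats(m)
        print('  amber',[ce[i].round(1).tolist() for i in range(1,k) if st[i][4]>60])
top('side',120,222); top('scene',265,350)
E
```

```text
at 29.65 [ 0.457  -0.1668  0.1729] head -178.1 F [-0.2  0.7 -0.5]
scene before red [[216.5, 139.8], [188.9, 181.8], [164.1, 221.4]]
  amber [[199.1, 236.7]]
scene after red [[216.6, 139.9], [189.0, 181.9], [164.5, 221.0]]
  amber [[199.0, 236.9]]
side before red [[221.3, 216.9], [340.7, 230.6], [259.4, 264.8]]
  amber [[336.9, 198.6]]
side after red [[221.3, 216.9], [341.2, 230.5], [259.5, 264.8]]
  amber [[336.7, 197.9]]
side [178, 165] z.078 [0.697, -0.118] z0 [0.754, -0.195]
side [199, 171] z.078 [0.647, -0.118] z0 [0.698, -0.195]
side [201, 194] z.078 [0.609, -0.058] z0 [0.656, -0.128]
side [199, 201] z.078 [0.603, -0.04] z0 [0.649, -0.107]
side [175, 234] z.078 [0.601, 0.053] z0 [0.647, -0.004]
side [166, 231] z.078 [0.62, 0.053] z0 [0.668, -0.004]
side [154, 221] z.078 [0.654, 0.04] z0 [0.706, -0.018]
side [149, 201] z.078 [0.692, -0.001] z0 [0.749, -0.064]
scene [266, 150] z.078 [0.64, -0.019] z0 [0.742, 0.148]
scene [290, 150] z.078 [0.691, -0.048] z0 [0.802, 0.113]
scene [307, 159] z.078 [0.694, -0.115] z0 [0.806, 0.034]
scene [306, 188] z.078 [0.603, -0.238] z0 [0.698, -0.112]
scene [292, 192] z.078 [0.569, -0.238] z0 [0.657, -0.112]
scene [265, 168] z.078 [0.583, -0.11] z0 [0.674, 0.04]
```

```bash
python3 -c "
from station import sign_off; print(sign_off())"
```

```text
the job is handed in; nothing more can be done
None
```

Job handed in: both boxes were tipped onto their backs, and the marked one (the right-hand box) was pushed against the fence and end stop; contact forces and camera measurements say it is seated square, but the hand-in gave no verdict.

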